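# Make up the ear-treatment tray for the evening round

### The job

Make up the ear-treatment tray on the left bench from the things on the worktable: stand the dropper bottle in the small round well, the large brown tablet bottle in the large round well and the upright carton in the rectangular well, and lay the otoscope in the two saddles of its rest, its balance point midway between them, head either way. Pick the otoscope up at its balance point so that it carries level, keep the bottles and carton upright and set the bottles down rather than dropping them; the short screw-capped vial and the dome-capped bottle do not belong to this round, so leave them standing where they are.

Things in the scene. Friction and masses are not known exactly. Their poses are not given: they have to be found in the camera images.
- dropper_bottle: Amber glass dropper bottle, black collar and rubber bulb on top: body 33 mm in diameter, shoulder up to 70 mm, bulb 13 mm thick up to 102 mm. About 70 g. Stands upright on the worktable; origin: centre of its underside, z up its axis. Take it by the body about 50 mm up.
- tablet_bottle: Large brown glass tablet bottle with a ribbed white cap, 52 mm in diameter, 110 mm tall (body to 92 mm, cap 42 mm across). About 90 g. Stands upright on the worktable; origin: centre of its underside, z up its axis.
- upright_carton: Carton standing on end, 40 mm (its x) by 52 mm (its y), 88 mm tall, rigid, about 60 g. Stands upright on the worktable; origin: centre of its underside.
- otoscope: Otoscope (ear lamp), 178 mm, 240 g, lying flat on the worktable: handle 26 mm square in section, battery in the butt, slim neck, small head with a short side cone. Origin: on the handle's axis at the BALANCE POINT, 13 mm above what it lies on; x to the head, y to the cone, z up. Handle x -66 to 58 mm, neck to 77, head to 111; cone tip x 94, y 35. Held far from the balance point it swings down.
- screwcap_vial: LOOK-ALIKE, stays: short amber glass vial with a plain black screw cap, 32 mm in diameter, 67 mm tall, among the others on the worktable. Origin: centre of its underside.
- domecap_bottle: LOOK-ALIKE, stays: slim white bottle with a large domed cap, 36 by 42 mm, 106 mm tall, among the others on the worktable. Origin: centre of its underside.
- well_small: White plastic block in the steel tray with the SMALL ROUND well, 50 mm across and 22 mm deep (its floor 4 mm above the block's underside). Origin: centre of the underside, 3 mm above the left bench; x, y square to its sides, z up. One of three blocks, each 78 mm square, 26 mm high, fixed, in a row along the long side nearer the gap, 82 mm between centres; which stands where varies.
- well_large: White plastic block in the steel tray with the LARGE ROUND well, 68 mm across and 22 mm deep (its floor 4 mm above the block's underside). Origin, size and row as for the small-well block.
- well_square: White plastic block in the steel tray with the RECTANGULAR well, 56 mm (its x) by 66 mm (its y), 22 mm deep (its floor 4 mm above the block's underside). Origin, size and row as for the small-well block.
- rest: Grey rest fixed along the tray's other long side, 91 mm from the row of blocks: two upright saddles at x -36 and +36 mm, 10 mm thick, open 42 mm wide (52 at the tips), floor 37 mm and tips 56 mm above the origin. Origin: centre of its underside, 3 mm above the bench; x along the line through the saddles, z up. A seated otoscope's axis is 50 mm above it. Tray: fixed, 262 x 186 mm, rim 21 mm high.
Mind the look-alikes: they are no part of the job. Leave any yellow look-alike of the dropper_bottle alone.

How it is judged:
By the outcome, as a careful person would: the job done as asked, in the order asked, and still so for the second after the job is handed in, with the robot touching nothing.
It also fails if it takes over 128 s, if anything falls off the work surface, if the arm or the gripper's body presses on something with over 40 N, if the wrist force passes 120 N, or if a joint passes its speed limit or range.

### The arm

A 6-joint arm with a two-finger parallel gripper is mounted at the origin on a cart in front of the work surface, level with it; the furniture and walls round the work are solid. World frame = base frame: x ahead of the robot, y to its left, z up, the work surface at z = 0. Lengths are in mm, angles in degrees, forces in N, time in s.
With the tool pointing down it reaches from about 250 to 800 mm from the base axis. Payload 3.9 kg.
Tool frame: the origin (TCP) lies at the very end of the fingers, on their centre line; the grasp point (between the pads) lies 19 mm behind it; z points along the fingers, y is the line along which they close (so a half turn about z gives the same grasp; the last joint's range is limited). The gripper opens to 85 mm and grips with 20 to 120 N. Pads are 22 mm wide; open, the fingers measure 114 mm over their backs; the gripper's body (76 mm by 85 mm) begins 54 mm behind the grasp point. The pads swing forward as they close: fully open they stand 13 mm farther back than shut.
Start: joints at [-74.943, 14.897, -7.913, 67.191, 0, 90], TCP at [136.383, -506.966, 231.304] pointing down, gripper open.
Joint ranges: [-159.42, 159.42], [-47.68, 98.78], [-73.54, 78.23], [-108.79, 121.32], [-90, 84.71], [-180, 180]. Speed limits (degrees/s): [147.25, 147.25, 180, 180, 180, 180].

### API

Orientations are given as [roll, pitch, yaw] about the fixed x, y, z axes, in that order (R = Rz(yaw) Ry(pitch) Rx(roll)).
In Python, from cell import ctrl gives the robot as it stands.
- The arm moves only by the tool send_rows, never from a script. Its argument "deltas" is a list of rows, each a list of 5 numbers: the shift along the tool's x, y, z as a fraction of full scale, then the turn about the tool's z as a fraction of full scale, then the opening, from 0 (shut) to 1 (fully open). In form: [[dx, dy, dz, yaw, gripper], ...]. A call has 1 to 20 rows; each row is the pose to reach, as a shift and turn from the pose commanded when the call began, along the tool's axes at that moment; what a row does not reach only later rows make up. Full scale, the value 1, is 0.2 m for a shift and 90 degrees for a turn. A row lasts 1/8 s, in which the tool goes at most 62.5 mm and 10.7 degrees, less where a joint would pass 70% of its speed; a pose out of reach is approached as far as the arm can. A call with a number of a shift or a turn outside -1 to 1 is refused whole. A call with a gripper value outside its range is refused whole. The fingers move at their own pace and stop on an object; "grip_force" is the grip in N (left out, the last holds). Time passes only in rows, so rows that repeat a pose let the fingers close. It gives the time, the measured TCP pose, the force, the opening and the grip force at its end, in the units of the state.
- ctrl.get_obs(): the state, without advancing time (a new reading comes with each control period).
- ctrl.read_camera(name): name is "scene" or "side" or "wrist"; returns (picture, depth): 480x640x3 uint8, red, green, blue; 480x640 float32, mm along the optical axis (not along the pixel's ray), 0 where there is no reading.
- ctrl.camera_model(name): a dict with "K" (3x3 intrinsics, pixels), "eye" and "orientation" of the camera in the world. Camera axes: x right, y up, looking along -z (the intrinsics and any distortion apply to the point x, -y, -z); pixel columns grow to the right and rows downward; lengths in mm; the calibration is good to about 2 mm. A picture is of the moment at which its call begins: read the wrist's pose just before it. camera_model takes no time and is no camera call; for the wrist camera it gives the pose at the moment of the call.
- ctrl.hand_in(): hands the job in; it is judged then, once.
Trained networks look in the newest picture that a camera, given by its name, has taken for a name from the list of things; names that differ only in an ending like _2 or _b are one class to them, and where a whole thing is asked for, a point or a joint stands for the part that bears it (a point fixed in the world has none). Each returns a list of dicts, best first, with "confidence" (0 to 1); they miss things now and then, are a little off and sometimes report something else, mostly with a low value. They report only what shows in the picture. A call takes as long as a camera call. They do not tell look-alikes from the thing itself.
- ctrl.trace(label, camera): "mask" (480x640 bool, what is visible of it) and "box" ([left, top, width, height] in pixels, round what is visible of it).
- ctrl.tip_of(label, camera): "at" ([column, row] in pixels: a listed point, or the origin of a listed thing).
The state is a dict: "time_s": time; "joint_positions": joint angles; "joint_velocities": joint speeds; "tau": joint torques, N m; "eef_pos": TCP position; "ee_rot": TCP orientation; "ft_force": force on the tool from outside, world axes, zero at the start; "wrist_torque": the same for the moment, N m; "finger_gap": finger opening in mm; "gripper_force": force on a finger pad.
Only numpy, scipy, OpenCV 4.12 (cv2) and the standard library are available. Lean on these libraries where they do the work, as an engineer would, in place of code of your own. Each camera call takes 0.05 s, during which the arm holds its last target. There are 200 camera calls.

## Working session

There is one attempt and no reset: what is moved stays moved. The work goes in short steps, Python scripts to look and compute and a tool call to move; the robot and the scene stay as the last step left them, time stands still between calls to the robot, and variables do not carry over. Pictures are saved under pics/ and viewed, at most 14 in all, crops included, and the job is handed in when it is done.

Besides the shell and the picture viewer there is one more tool, called after ">>>" by a JSON object that holds its "fn" and its "kwargs", one argument or row to a line. send_rows: Moves the arm, as the interface text tells. Shift numbers are shares of 0.2 m and turn numbers shares of 90 degrees, none past 1 either way. Its arguments: {"type":"object","properties":{"deltas":{"type":"array","items":{"type":"array","items":{"type":"number"}}},"grip_force":{"type":"number"}},"required":["deltas"]}

```bash
mkdir -p pics; cat > h.py <<'E'
import numpy as np, cv2
from cell import ctrl
from scipy.spatial.transform import Rotation as Ro
def cam(n):
    m=ctrl.camera_model(n); return m
def shot(n,fn=None):
    m=ctrl.camera_model(n); p,d=ctrl.read_camera(n)
    if fn: cv2.imwrite('pics/'+fn,cv2.cvtColor(p,cv2.COLOR_RGB2BGR))
    return m,p,d
E
python3 - <<'E'
from h import *
print(ctrl.get_obs())
for n in('scene','side','wrist'):
    m,p,d=shot(n,n+'0.png'); print(n,m)
a=cv2.imread('pics/scene0.png');b=cv2.imread('pics/side0.png')
E
```

```text
{'time_s': 0.0, 'joint_positions': array([-7.49441054e+01,  1.49382094e+01, -7.98656615e+00,  6.71914996e+01,
        2.13402812e-03,  9.00002581e+01]), 'joint_velocities': array([ 0.03223936, -0.04761336, -0.0899804 , -0.00786419,  0.03749485,
        0.00778679]), 'tau': array([-1.32156343e-03, -4.05677462e+01,  2.53922474e+01,  1.86779746e-02,
        1.04791811e-04, -2.74083433e-06]), 'eef_pos': array([ 136.20491487, -506.30134803,  230.43693423]), 'ee_rot': array([-1.79883725e+02, -2.13350000e-03,  1.50556322e+01]), 'ft_force': array([ 0.02268333, -0.50158516, -0.20865501]), 'wrist_torque': array([ 0.00601915, -0.03525801, -0.01212777]), 'gripper_force': 0.0, 'finger_gap': 85.51816159819296}
scene {'K': array([[521.64098014,   0.        , 315.13718105],
       [  0.        , 521.64098014, 234.98402859],
       [  0.        ,   0.        ,   1.        ]]), 'eye': array([-269.57207746,  721.16486495,  770.7401353 ]), 'orientation': array([  56.38189689,    0.36745768, -134.83555875])}
side {'K': array([[469.82492175,   0.        , 317.91682254],
       [  0.        , 469.82492175, 237.67909401],
       [  0.        ,   0.        ,   1.        ]]), 'eye': array([1219.69744585,  135.49297586,  867.15959566]), 'orientation': array([ 41.69235747,   0.48055239, 101.96782038])}
wrist {'K': array([[413.37840044,   0.        , 314.78955476],
       [  0.        , 413.37840044, 228.90532808],
       [  0.        ,   0.        ,   1.        ]]), 'eye': array([ 206.10917969, -487.10189549,  373.29973792]), 'orientation': array([-1.66979563e+01,  6.05132832e-02, -7.49625339e+01])}
```

View pics/scene0.png

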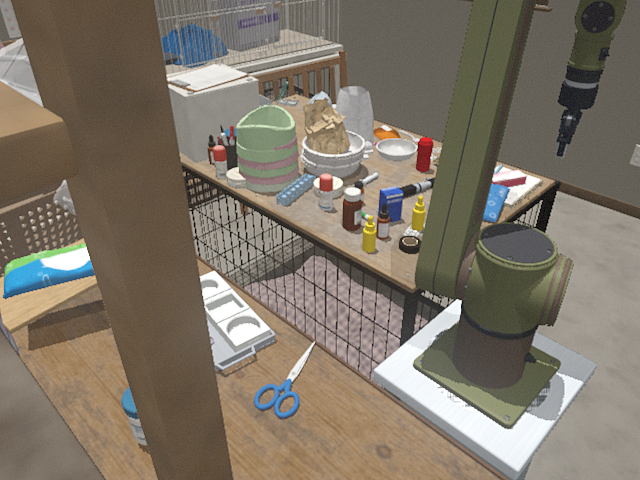

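View pics/side0.png

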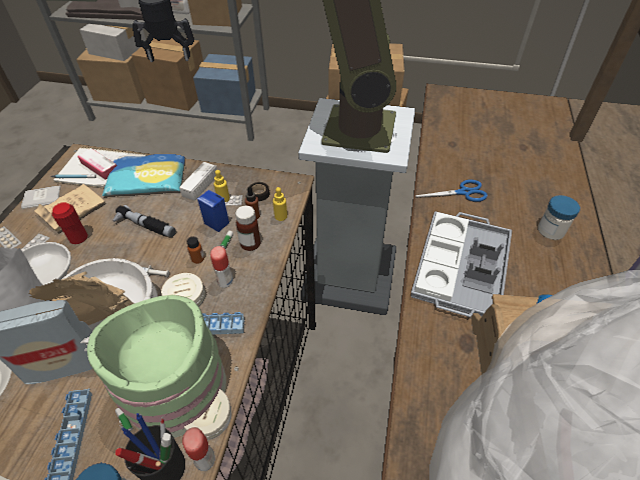

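Scene picture: tray at (235,325), tablet bottle (352,208), carton (392,203), dropper (383,222), and yellow look-alikes at (369,235) and (418,215). Side picture: tray (465,262), dropper (253,203) between the yellow bottles (220,185) and (280,205), carton (213,212), tablet bottle (248,228), vial (195,250), domecaps (220,265) and (200,450), otoscope (145,220).

```bash
cat >> h.py <<'E'
def w2p(m,X):
    R=Ro.from_euler('xyz',m['orientation'],degrees=True).as_matrix()
    c=(np.atleast_2d(X)-m['eye'])@R; c=c*[1,-1,-1]
    u=c@m['K'].T; return u[:,:2]/u[:,2:]
def ray(m,uv):
    R=Ro.from_euler('xyz',m['orientation'],degrees=True).as_matrix()
    k=np.linalg.inv(m['K'])@np.array([uv[0],uv[1],1.]); return R@(k*[1,-1,-1])
def tri(ms,uvs):
    A=np.zeros((3,3));b=np.zeros(3);L=[]
    for m,uv in zip(ms,uvs):
        r=ray(m,uv);r/=np.linalg.norm(r);P=np.eye(3)-np.outer(r,r);A+=P;b+=P@m['eye'];L.append((P,m['eye']))
    X=np.linalg.solve(A,b);return X,[float(np.linalg.norm(P@(X-e))) for P,e in L]
def onz(m,uv,z):
    r=ray(m,uv);return m['eye']+r*(z-m['eye'][2])/r[2]
def cloud(m,d,mask=None):
    v,u=np.nonzero((d>0)&(mask if mask is not None else True))
    z=d[v,u];k=np.stack([(u-m['K'][0,2])/m['K'][0,0]*z,-(v-m['K'][1,2])/m['K'][1,1]*z,-z],1)
    R=Ro.from_euler('xyz',m['orientation'],degrees=True).as_matrix();return k@R.T+m['eye'],u,v
NM=['dropper_bottle','tablet_bottle','upright_carton','otoscope','screwcap_vial','domecap_bottle','well_small','well_large','well_square','rest']
E
python3 - <<'E'
from h import *
import pickle
np.set_printoptions(precision=1,suppress=True)
for c in ('side','scene'):
    m,p,d=shot(c)
    for n in NM:
        for t in ctrl.trace(n,c)[:4]:
            if t['confidence']<.25: continue
            X,u,v=cloud(m,d,t['mask']); 
            if len(X): print(c,n,round(t['confidence'],2),t['box'],np.median(X,0),np.percentile(X,3,axis=0),np.percentile(X,97,axis=0))
        print('   tip',[(round(t['confidence'],2),np.round(t['at']),onz(m,t['at'],0 if n!='otoscope' else 13)) for t in ctrl.tip_of(n,c)[:3] if t['confidence']>.25])
print(ctrl.get_obs()['time_s'])
E
```

```text
side dropper_bottle 0.82 [270.5, 188.5, 16.2, 36.6] [ 425.7 -138.5   50.6] [ 379.6 -162.8    3.7] [ 433.5 -125.2   98.7]
side dropper_bottle 0.74 [209.8, 170.1, 21.3, 34.5] [ 393.6 -299.8   59. ] [ 353.2 -319.4    3.5] [ 462.5 -271.3   97.5]
side dropper_bottle 0.52 [244.0, 187.3, 16.9, 30.8] [ 434.5 -203.8   63. ] [ 425.4 -220.8   11.1] [ 442.3 -193.9   96.2]
side dropper_bottle 0.43 [184.2, 236.2, 23.8, 27.2] [ 599.8 -292.7   46.4] [ 583.7 -308.7    7.6] [ 606.7 -282.7   72.3]
   tip [(0.92, array([280., 219.]), array([ 421.9, -140.5,    0. ])), (0.68, array([252., 214.]), array([ 419.3, -216.3,   -0. ])), (0.55, array([222., 197.]), array([ 374.8, -314.7,    0. ]))]
side tablet_bottle 0.9 [235.3, 206.9, 23.3, 43.0] [ 535.7 -183.    75.1] [ 503.3 -209.3    4.5] [ 545.3 -165.8  114.2]
   tip [(0.61, array([248., 243.]), array([ 516.7, -196.7,   -0. ]))]
side upright_carton 0.57 [195.7, 187.0, 33.7, 45.4] [ 482.8 -286.5   64.6] [ 453.3 -324.     5.7] [ 498.4 -265.    92.8]
   tip [(0.91, array([216., 222.]), array([ 463.7, -299.6,    0. ]))]
side otoscope 0.98 [116.1, 205.7, 59.2, 30
[... 3051 characters left out ...]
70.5, 10.4, 36.5] [ 625.2 -204.9   62.4] [ 615.2 -223.6    7.1] [ 644.8 -197.4  106.6]
   tip [(0.56, array([326., 202.]), array([ 655.9, -239.2,    0. ]))]
scene well_small 0.67 [198.7, 271.0, 33.2, 27.8] [558.9 235.3  28. ] [515.7 215.3   5.8] [583.9 274.1  31.9]
   tip [(0.71, array([205., 294.]), array([561. , 256.9,   0. ]))]
scene well_large 0.76 [218.5, 308.2, 51.9, 44.8] [398.2 274.2  19.9] [350.3 240.4   5.2] [429.4 317.8  30.8]
   tip [(0.76, array([247., 335.]), array([391.4, 270.3,   0. ]))]
scene well_square 0.77 [204.7, 290.8, 43.5, 38.4] [483.2 261.7  19.4] [434.6 227.5   5.5] [507.4 306.2  31. ]
   tip [(0.66, array([227., 315.]), array([470.8, 263.3,   0. ]))]
   tip []
2.25
```

>>> {"fn": "send_rows", "kwargs": {
  "deltas": [
    [0.25, -0.08, -0.02, 0, 1],
    [0.5, -0.16, -0.04, 0, 1],
    [0.75, -0.24, -0.06, 0, 1],
    [1, -0.32, -0.08, 0, 1]
  ]
}}

```text
time_s: 2.75
eef_pos: [314.2, -392.3, 247.6]
ee_rot: [180.0, -0.0, 15.0]
ft_force: [0.1, -1.0, 0.8]
finger_gap: 85.4
gripper_force: 0.0
```

>>> {"fn": "send_rows", "kwargs": {
  "deltas": [
    [0.25, -0.08, -0.02, 0, 1],
    [0.5, -0.16, -0.04, 0, 1],
    [0.75, -0.24, -0.06, 0, 1],
    [0.95, -0.32, -0.08, 0, 1],
    [0.95, -0.32, -0.08, 0, 1],
    [0.95, -0.32, -0.08, 0, 1]
  ]
}}

```text
time_s: 3.5
eef_pos: [479.3, -282.1, 263.1]
ee_rot: [-180.0, 0.1, 15.1]
ft_force: [0.2, 0.0, -0.6]
finger_gap: 85.4
gripper_force: 0.0
```

```bash
cat >> h.py <<'E'
def look(fn=None,cf=.25,names=NM):
    m,p,d=shot('wrist',fn); out=[]
    for n in names:
        for t in ctrl.trace(n,'wrist')[:4]:
            if t['confidence']<cf: continue
            X,u,v=cloud(m,d,t['mask'])
            if len(X)<20: continue
            top=np.percentile(X[:,2],97); T=X[X[:,2]>top-6]
            (c,r)=cv2.minEnclosingCircle(T[:,:2].astype(np.float32))
            print(n,round(t['confidence'],2),np.round(t['box']),'top z',top,'c',np.array(c),'r',r,'med',np.median(T,0)[:2])
        print('   tip',[(round(t['confidence'],2),np.round(t['at'])) for t in ctrl.tip_of(n,'wrist')[:3] if t['confidence']>cf])
    return m,p,d
E
python3 - <<'E'
from h import *
np.set_printoptions(precision=1,suppress=True)
print(ctrl.get_obs()['eef_pos'],ctrl.get_obs()['ee_rot'])
m,p,d=look('w1.png',names=NM[:6])
np.savez('w1.npz',p=p,d=d,m=np.array(m,dtype=object))
E
```

```text
[ 479.3 -282.1  263.1] [-180.     0.1   15.1]
dropper_bottle 0.89 [204. 198.  46.  50.] top z 99.01122773892205 c [ 427.7 -209.2] r 6.641444683074951 med [ 429.3 -209.8]
dropper_bottle 0.73 [111. 189.  69.  54.] top z 98.80604952983255 c [ 416.9 -140.7] r 6.391838073730469 med [ 418.  -141.6]
dropper_bottle 0.72 [300. 256.  34.  66.] top z 100.26908748858125 c [ 385.8 -305.8] r 6.639498233795166 med [ 387.4 -305.2]
   tip [(0.93, array([161., 208.])), (0.92, array([237., 213.])), (0.76, array([317., 270.]))]
tablet_bottle 0.7 [174.  83.  85.  67.] top z 111.65956352404933 c [ 519.1 -189.4] r 21.697786331176758 med [ 519.9 -189.9]
   tip [(0.9, array([235., 116.])), (0.59, array([362.,  69.]))]
upright_carton 0.81 [287. 163.  80.  88.] top z 89.41708174839648 c [ 471.6 -293.2] r 31.592069625854492 med [ 472.4 -293.1]
   tip [(0.76, array([326., 193.]))]
otoscope 0.72 [425. 146. 168. 110.] top z 27.249585063323334 c [ 510.3 -467. ] r 88.19312286376953 med [ 513.8 -452.1]
   tip [(0.74, array([490., 190.]))]
screwcap_vial 0.7 [345.  43.  42.  49.] top z 68.80778514962135 c [ 590.4 -297.1] r 12.776963233947754 med [ 590.2 -296.9]
   tip [(0.76, array([362.,  70.])), (0.67, array([490., 191.]))]
domecap_bottle 0.76 [269.   0.  34.  16.] top z 31.882943178868967 c [ 621.5 -216.7] r 7.834682464599609 med [ 620.3 -217.5]
   tip []
```

View pics/w1.png

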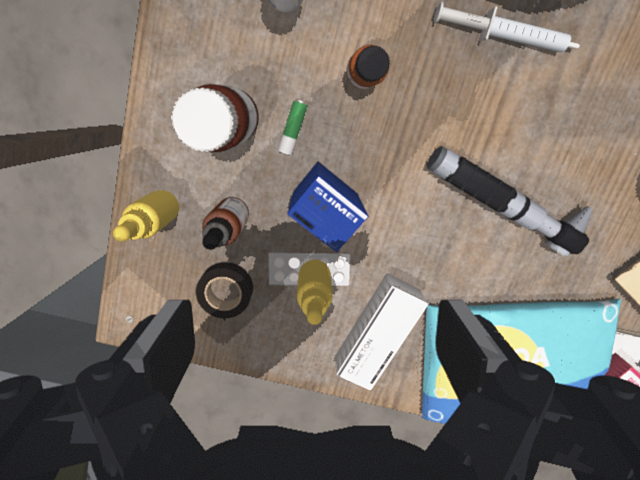

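The wrist picture shows three dropper-type bottles. The one at (225,222) is amber glass with a black bulb, so it is the target. The ones at (150,215) and (315,290) are yellow and stay. The tablet bottle is at (210,118), the carton at (328,205), the vial at (368,65), and the otoscope runs from its butt (435,160) to its head (580,235). I'll confirm in a crop and fit the poses.

```bash
python3 - <<'E'
from h import *
np.set_printoptions(precision=1,suppress=True)
z=np.load('w1.npz',allow_pickle=True);p,d,m=z['p'],z['d'],z['m'].item()
cv2.imwrite('pics/crop1.png',cv2.cvtColor(cv2.resize(p[60:260,100:380],None,fx=2.8,fy=2.8,interpolation=cv2.INTER_CUBIC),cv2.COLOR_RGB2BGR))
X,u,v=cloud(m,d)
def sel(b,zl,zh): 
    k=(u>b[0])&(u<b[0]+b[2])&(v>b[1])&(v<b[1]+b[3])&(X[:,2]>zl)&(X[:,2]<zh);return X[k]
T=sel((280,160,92,92),84,95);print('carton',cv2.minAreaRect(T[:,:2].astype(np.float32)),T[:,2].mean())
T=sel((200,190,55,60),60,75);print('shoulder',T[:,:2].min(0),T[:,:2].max(0)); 
T=sel((170,80,90,72),105,118);print('cap',cv2.minEnclosingCircle(T[:,:2].astype(np.float32)))
T=sel((420,140,180,120),15,40);h=T[np.linalg.norm(T[:,:2]-[520,-445],axis=1)<55]
c=h[:,:2].mean(0);w=np.linalg.svd(h[:,:2]-c)[2][0];n=np.array([-w[1],w[0]])
s=(T[:,:2]-c)@w;q=(T[:,:2]-c)@n
print('oto',c,w,np.degrees(np.arctan2(w[1],w[0])))
for a in range(int(s.min())//8*8,int(s.max())+8,8):
    k=(s>=a)&(s<a+8)
    if k.sum()>3: print(a,k.sum(),np.percentile(q[k],[2,98]),np.median(T[k,2]),end=' | ')
print(s.min(),s.max())
E
```

```text
carton ((471.11968994140625, -293.9178161621094), (52.375213623046875, 40.408878326416016), 65.64781188964844) 88.15438118514214
shoulder [ 416.1 -224.1] [ 442.8 -194.5]
cap ((519.1071166992188, -189.4445037841797), 21.697786331176758)
oto [ 517.6 -442. ] [-0.3 -1. ] -104.75468233659898
-64 219 [-11.2  11.1] 22.5376095994244 | -56 237 [-11.8  11.7] 23.86726960756704 | -48 269 [-12.3  12.3] 24.557670064238323 | -40 234 [-12.3  12.3] 25.900320276634318 | -32 245 [-12.7  12.7] 25.976500012414306 | -24 232 [-12.4  12.3] 25.737892529240185 | -16 243 [-12.6  12.8] 25.977770770261486 | -8 232 [-12.4  12.5] 25.803774876820853 | 0 236 [-12.4  12.6] 25.99325634367051 | 8 237 [-12.7  12.6] 25.82862405517642 | 16 182 [-11.4  11.8] 25.867597184777992 | 24 208 [-11.8  11.7] 24.44492214964461 | 32 218 [-12.1  12.4] 24.553856319566762 | 40 207 [-11.9  11.8] 24.348078423306674 | 48 203 [-11.9  11.9] 23.924748476319905 | 56 120 [-11.4  11.6] 23.41136171253794 | 64 134 [-8.2  8.2] 20.850402308636433 | 72 138 [-8.1  8.5] 20.523644199333518 | 80 271 [-13.7  10.8] 22.463769386145714 | 88 384 [-15.7  29.4] 22.407511495703375 | 96 359 [-15.3  33.3] 23.895055823820712 | 104 163 [-13.2  12.4] 25.04204471756657 | 112 14 [-7.5  8. ] 23.710578835712425 | -62.21030656400311 114.14917109690214
```

View pics/crop1.png

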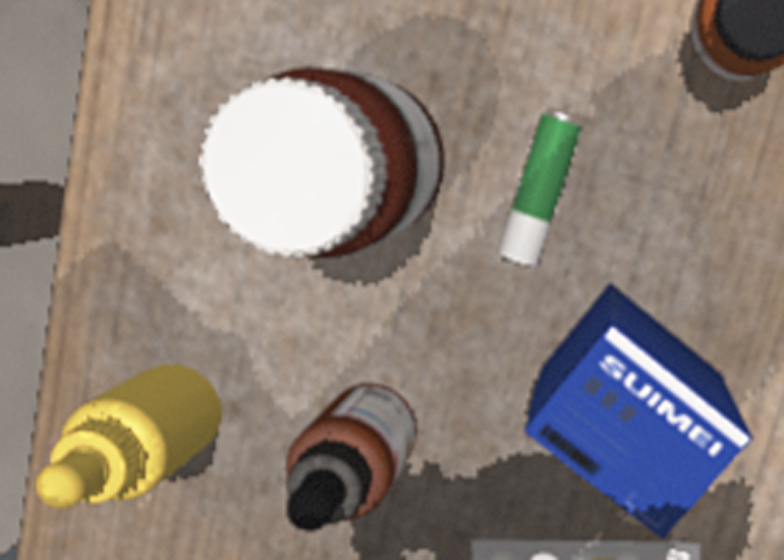

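Confirmed: the amber bottle with the black bulb is the dropper, and both yellow ones stay. I'll move above it with the closing line at -35°, which clears its neighbours.

>>> {"fn": "send_rows", "kwargs": {
  "deltas": [
    [-0.04, -0.1, 0.15, -0.11, 1],
    [-0.08, -0.21, 0.3, -0.22, 1],
    [-0.12, -0.32, 0.45, -0.33, 1],
    [-0.15, -0.417, 0.56, -0.444, 1],
    [-0.15, -0.417, 0.56, -0.444, 1],
    [-0.15, -0.417, 0.56, -0.444, 1]
  ]
}}

```text
time_s: 4.9
eef_pos: [430.6, -210.2, 152.4]
ee_rot: [179.8, -0.0, 54.9]
ft_force: [-0.1, -0.6, 0.1]
finger_gap: 85.4
gripper_force: 0.0
```

```bash
cat >> h.py <<'E'
def go(x,y,z,yaw):
    o=ctrl.get_obs();R=Ro.from_euler('xyz',o['ee_rot'],degrees=True).as_matrix()
    D=R.T@(np.array([x,y,z])-o['eef_pos']);a=-(yaw-o['ee_rot'][2]);a=(a+180)%360-180
    print('at',np.round(o['eef_pos'],1),np.round(o['ee_rot'],1),'rows',np.round(D/200,3),round(a/90,3),'t',o['time_s'])
E
python3 - <<'E'
from h import *
np.set_printoptions(precision=1,suppress=True)
go(428.5,-209.3,32,55)
m,p,d=shot('wrist')
X,u,v=cloud(m,d)
k=(np.hypot(X[:,0]-428,X[:,1]+209)<30)
for a,b in((55,70),(85,105)):
    T=X[k&(X[:,2]>a)&(X[:,2]<b)]; print(len(T),T[:,:2].min(0) if len(T) else'',T[:,:2].max(0) if len(T) else '',T[:,2].max())
print(ctrl.tip_of('dropper_bottle','wrist')[:3])
E
```

```text
at [ 430.6 -210.2  152.4] [179.8  -0.   54.9] rows [-0.  -0.   0.6] -0.001 t 4.9
1018 [ 411. -225.] [ 443.4 -192.4] 69.98267468509226
594 [ 420.9 -215.5] [ 433.8 -202.2] 102.7045079203171
[{'at': [313.4, 211.6], 'confidence': 0.93}, {'at': [339.7, 331.6], 'confidence': 0.79}, {'at': [238.7, 139.2], 'confidence': 0.57}]
```

>>> {"fn": "send_rows", "kwargs": {
  "deltas": [
    [-0.004, -0.018, 0.15, 0, 1],
    [-0.004, -0.018, 0.3, 0, 1],
    [-0.004, -0.018, 0.45, 0, 1],
    [-0.004, -0.018, 0.55, 0, 1],
    [-0.004, -0.018, 0.602, 0, 1],
    [-0.004, -0.018, 0.602, 0, 1],
    [-0.004, -0.018, 0.602, 0, 0],
    [-0.004, -0.018, 0.602, 0, 0],
    [-0.004, -0.018, 0.602, 0, 0],
    [-0.004, -0.018, 0.602, 0, 0],
    [-0.004, -0.018, 0.602, 0, 0],
    [-0.004, -0.018, 0.602, 0, 0],
    [-0.004, -0.018, 0.602, 0, 0],
    [-0.004, -0.018, 0.602, 0, 0]
  ],
  "grip_force": 35
}}

```text
time_s: 6.75
eef_pos: [426.3, -208.2, 31.5]
ee_rot: [179.9, -0.0, 55.0]
ft_force: [0.6, 0.0, 5.6]
finger_gap: 31.3
gripper_force: 37.5
```

>>> {"fn": "send_rows", "kwargs": {
  "deltas": [
    [0, 0, -0.1, 0, 0],
    [0, 0, -0.3, 0, 0],
    [0, 0, -0.55, 0, 0],
    [0, 0, -0.75, 0, 0],
    [0.15, -0.08, -0.85, 0, 0],
    [0.4, -0.22, -0.9, 0, 0],
    [0.64, -0.35, -0.9, 0, 0],
    [0.878, -0.48, -0.9, 0, 0]
  ]
}}

```text
time_s: 7.75
eef_pos: [447.4, -7.4, 210.7]
ee_rot: [-180.0, 0.0, 55.0]
ft_force: [0.9, -0.1, -1.0]
finger_gap: 31.4
gripper_force: 37.2
```

>>> {"fn": "send_rows", "kwargs": {
  "deltas": [
    [0.24, -0.13, 0, -0.1, 0],
    [0.48, -0.26, 0, -0.2, 0],
    [0.7, -0.38, -0.05, -0.3, 0],
    [0.878, -0.48, -0.1, -0.389, 0],
    [0.878, -0.48, -0.1, -0.389, 0],
    [0.878, -0.48, -0.1, -0.389, 0],
    [0.878, -0.48, -0.1, -0.389, 0]
  ]
}}

```text
time_s: 8.62
eef_pos: [469.1, 188.7, 230.4]
ee_rot: [-179.9, 0.0, 89.9]
ft_force: [-0.3, -0.2, -0.6]
finger_gap: 31.0
gripper_force: 37.2
```

```bash
python3 - <<'E'
from h import *
np.set_printoptions(precision=1,suppress=True)
o=ctrl.get_obs();print(o['eef_pos'],o['ee_rot'],o['finger_gap'])
m,p,d=look('w2.png',names=NM[6:])
np.savez('w2.npz',p=p,d=d,m=np.array(m,dtype=object))
E
```

```text
[469.1 188.7 230.4] [-179.9    0.    89.9] 31.018662063606847
well_small 0.94 [363.  52. 120. 113.] top z 30.364215375133856 c [555.  256.4] r 53.982173919677734 med [555.8 260.9]
   tip [(0.95, array([416., 112.]))]
well_large 0.59 [168.  20. 111. 115.] top z 29.95219549227395 c [394.2 280.2] r 54.295562744140625 med [388.9 287.5]
   tip [(0.76, array([224.,  84.]))]
well_square 0.77 [269.  39. 114. 113.] top z 30.038118402766575 c [474.7 268.5] r 54.40415573120117 med [474.9 272.4]
   tip [(0.94, array([323.,  97.]))]
   tip []
```

View pics/w2.png

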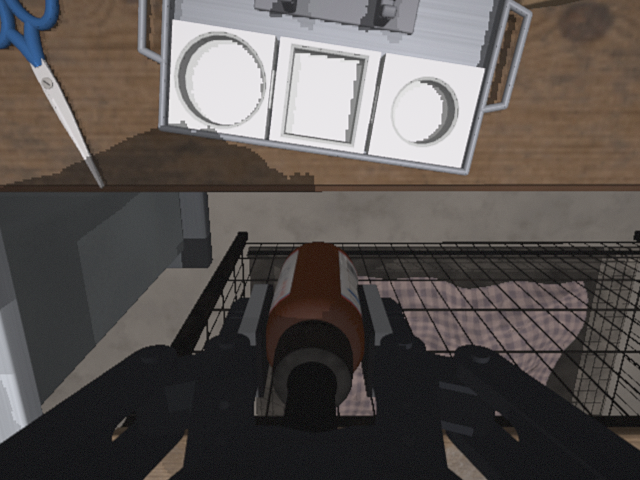

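Wells as seen by the wrist: large at (222,80), rectangular at (325,95), small at (420,110), with tops near z=30, which fits the given 29 mm. The bottle hangs upright in the fingers. I'll refine the block fit.

```bash
python3 - <<'E'
from h import *
np.set_printoptions(precision=1,suppress=True)
z=np.load('w2.npz',allow_pickle=True);p,d,m=z['p'],z['d'],z['m'].item()
X,u,v=cloud(m,d)
k=(v<190)&(u>120)&(u<500)
for n,c in(('small',(555,256.4)),('sq',(474.7,268.5)),('large',(394.2,280.2))):
    a=np.radians(-8.4);L=(X[:,:2]-c)@np.array([[np.cos(a),-np.sin(a)],[np.sin(a),np.cos(a)]])
    q=k&(abs(L)<41).all(1)&(X[:,2]>27)&(X[:,2]<33);r=cv2.minAreaRect(X[q][:,:2].astype(np.float32))
    f=k&(abs(L)<40).all(1)&(X[:,2]<18)&(X[:,2]>0)
    print(n,r,np.median(X[q,2]),'floor',np.median(X[f,2]),X[f][:,:2].min(0),X[f][:,:2].max(0))
go(554.8,256.5,60,65)
E
```

```text
small ((555.8764038085938, 256.4801330566406), (78.21491241455078, 78.65279388427734), 81.70091247558594) 29.070255735983693 floor 7.266482804139059 [510.8 222.7] [581.1 301.5]
sq ((474.67669677734375, 268.3206787109375), (78.23326873779297, 78.13272094726562), 81.8133316040039) 28.883937548247616 floor 7.097745577529167 [442.1 231.6] [507.1 305.1]
large ((393.3179016113281, 280.20794677734375), (78.16812133789062, 78.74405670166016), 81.66986083984375) 28.82211464278936 floor 7.053832322749173 [359.3 235. ] [439.  314.2]
at [469.8 189.7 231. ] [180.  -0.  90.] rows [0.3 0.4 0.9] 0.278 t 9.075
```

>>> {"fn": "send_rows", "kwargs": {
  "deltas": [
    [0.12, 0.15, 0, 0, 0],
    [0.25, 0.32, 0.1, 0, 0],
    [0.334, 0.43, 0.35, 0, 0],
    [0.334, 0.43, 0.6, 0, 0],
    [0.334, 0.43, 0.75, 0, 0],
    [0.334, 0.43, 0.85, 0, 0],
    [0.334, 0.43, 0.9, 0, 0],
    [0.334, 0.43, 0.93, 0, 0],
    [0.334, 0.43, 0.945, 0, 0],
    [0.334, 0.43, 0.955, 0, 0],
    [0.334, 0.43, 0.958, 0, 0],
    [0.334, 0.43, 0.958, 0, 0],
    [0.334, 0.43, 0.958, 0, 0]
  ]
}}

```text
time_s: 10.7
eef_pos: [555.9, 256.9, 39.6]
ee_rot: [180.0, -0.0, 90.0]
ft_force: [0.3, 0.5, -0.6]
finger_gap: 31.2
gripper_force: 37.2
```

>>> {"fn": "send_rows", "kwargs": {
  "deltas": [
    [0, 0, 0.006, 0, 0],
    [0, 0, 0.006, 0, 0],
    [0, 0, 0.006, 0, 0.5],
    [0, 0, 0.006, 0, 0.6],
    [0, 0, 0.006, 0, 0.7],
    [0, 0, 0.006, 0, 0.8],
    [0, 0, 0.006, 0, 0.8],
    [0, 0, -0.1, 0, 0.8],
    [0, 0, -0.3, 0, 0.8],
    [0, 0, -0.55, 0, 1],
    [0, 0, -0.8, 0, 1]
  ]
}}

```text
time_s: 12.08
eef_pos: [555.4, 256.7, 200.7]
ee_rot: [-180.0, 0.0, 90.0]
ft_force: [0.5, -0.0, 0.3]
finger_gap: 85.2
gripper_force: 0.0
```

```bash
python3 - <<'E'
from h import *
np.set_printoptions(precision=1,suppress=True)
go(519,-189.4,170,90)
m,p,d=shot('wrist')
X,u,v=cloud(m,d)
k=(np.hypot(X[:,0]-556,X[:,1]-256.5)<32)
for a,b in((60,79),(92,112)):
    T=X[k&(X[:,2]>a)&(X[:,2]<b)]; print(len(T),T[:,:2].min(0),T[:,:2].max(0),T[:,2].max())
E
```

```text
at [555.4 256.7 200.7] [-180.    0.   90.] rows [-2.2 -0.2  0.2] 0.0 t 12.075
807 [540.8 243.8] [573.  273.8] 78.89682838745614
411 [550.4 251.6] [562.8 264.1] 109.5765159057631
```

>>> {"fn": "send_rows", "kwargs": {
  "deltas": [
    [-0.2, -0.02, 0, 0, 1],
    [-0.5, -0.04, 0, 0, 1],
    [-0.8, -0.06, 0, 0, 1],
    [-1, -0.08, 0, 0, 1]
  ]
}}

```text
time_s: 12.62
eef_pos: [539.3, 54.5, 199.2]
ee_rot: [180.0, 0.0, 90.0]
ft_force: [-0.1, -0.1, 0.8]
finger_gap: 85.4
gripper_force: 0.0
```

>>> {"fn": "send_rows", "kwargs": {
  "deltas": [
    [-0.3, -0.02, 0, 0, 1],
    [-0.6, -0.06, 0, 0, 1],
    [-0.9, -0.1, 0, 0, 1],
    [-1, -0.1, 0, 0, 1]
  ]
}}

```text
time_s: 13.12
eef_pos: [519.1, -146.2, 199.2]
ee_rot: [-180.0, 0.0, 89.8]
ft_force: [0.4, 0.7, -0.7]
finger_gap: 85.8
gripper_force: 0.0
```

>>> {"fn": "send_rows", "kwargs": {
  "deltas": [
    [-0.2, 0, 0, 0, 1],
    [-0.23, 0, 0, 0, 1],
    [-0.23, 0, 0.1, 0, 1],
    [-0.23, 0, 0.2, 0, 1],
    [-0.23, 0, 0.2, 0, 1]
  ]
}}

```text
time_s: 13.75
eef_pos: [518.7, -187.6, 157.8]
ee_rot: [-179.8, -0.1, 90.1]
ft_force: [-0.2, 0.3, -0.6]
finger_gap: 85.5
gripper_force: 0.0
```

```bash
python3 - <<'E'
from h import *
np.set_printoptions(precision=1,suppress=True)
go(519,-189.4,48,90)
m,p,d=shot('wrist')
X,u,v=cloud(m,d)
k=(np.hypot(X[:,0]-519,X[:,1]+189)<35)
for a,b in((70,95),(104,116)):
    T=X[k&(X[:,2]>a)&(X[:,2]<b)]; print(len(T),T[:,:2].min(0),T[:,:2].max(0),T[:,2].max())
E
```

```text
at [ 518.7 -187.6  157.8] [-179.8   -0.1   90.1] rows [-0.   0.   0.5] 0.001 t 13.75
1723 [ 493.5 -195.5] [ 544.2 -163.7] 94.98570998700441
5538 [ 497.2 -210.9] [ 540.3 -167.6] 113.137936606078
```

>>> {"fn": "send_rows", "kwargs": {
  "deltas": [
    [-0.008, 0, 0.15, 0, 1],
    [-0.008, 0, 0.3, 0, 1],
    [-0.008, 0, 0.42, 0, 1],
    [-0.008, 0, 0.52, 0, 1],
    [-0.008, 0, 0.549, 0, 1],
    [-0.008, 0, 0.549, 0, 1],
    [-0.008, 0, 0.549, 0, 0],
    [-0.008, 0, 0.549, 0, 0],
    [-0.008, 0, 0.549, 0, 0],
    [-0.008, 0, 0.549, 0, 0],
    [-0.008, 0, 0.549, 0, 0],
    [-0.008, 0, 0.549, 0, 0]
  ],
  "grip_force": 40
}}

```text
time_s: 15.3
eef_pos: [520.5, -191.1, 50.6]
ee_rot: [179.9, 0.0, 90.0]
ft_force: [-1.7, 0.4, 6.2]
finger_gap: 48.8
gripper_force: 41.2
```

>>> {"fn": "send_rows", "kwargs": {
  "deltas": [
    [0, 0, -0.08, 0, 0],
    [0, 0, -0.3, 0, 0],
    [0, 0, -0.55, 0, 0],
    [0.1, 0, -0.66, 0, 0],
    [0.3, -0.1, -0.68, 0, 0],
    [0.55, -0.15, -0.68, 0, 0],
    [0.8, -0.2, -0.68, 0, 0]
  ]
}}

```text
time_s: 16.18
eef_pos: [479.3, -29.7, 185.6]
ee_rot: [180.0, -0.0, 90.0]
ft_force: [1.1, 0.3, -0.9]
finger_gap: 48.1
gripper_force: 41.7
```

>>> {"fn": "send_rows", "kwargs": {
  "deltas": [
    [0.25, -0.07, 0, 0, 0],
    [0.5, -0.14, 0, 0, 0],
    [0.75, -0.21, 0, 0, 0],
    [1, -0.28, 0, 0, 0]
  ]
}}

```text
time_s: 16.68
eef_pos: [423.0, 170.6, 185.5]
ee_rot: [180.0, -0.0, 90.0]
ft_force: [0.9, 0.0, -1.2]
finger_gap: 48.1
gripper_force: 41.7
```

>>> {"fn": "send_rows", "kwargs": {
  "deltas": [
    [0.25, -0.07, 0, 0, 0],
    [0.45, -0.13, 0, 0, 0],
    [0.55, -0.147, 0.05, 0, 0],
    [0.55, -0.147, 0.25, 0, 0],
    [0.55, -0.147, 0.45, 0, 0],
    [0.55, -0.147, 0.55, 0, 0],
    [0.55, -0.147, 0.58, 0, 0],
    [0.55, -0.147, 0.58, 0, 0]
  ]
}}

```text
time_s: 17.68
eef_pos: [394.4, 279.1, 69.7]
ee_rot: [-180.0, 0.0, 90.0]
ft_force: [-0.1, 0.6, -0.5]
finger_gap: 48.4
gripper_force: 41.6
```

```bash
python3 - <<'E'
from h import *
np.set_printoptions(precision=2,suppress=True)
go(393.3,280.2,56,90)
m,p,d=shot('wrist')
X,u,v=cloud(m,d)
k=(np.hypot(X[:,0]-393,X[:,1]-280)<45)
for a,b in((85,110),(110,140)):
    T=X[k&(X[:,2]>a)&(X[:,2]<b)]; print(len(T),T[:,:2].min(0) if len(T) else 0,T[:,:2].max(0) if len(T) else 0,np.percentile(T[:,2],[5,50,95,100]) if len(T) else 0)
E
```

```text
at [394.4 279.1  69.7] [-180.    0.   90.] rows [ 0.01 -0.01  0.07] 0.0 t 17.675
10774 [355.42 272.67] [431.29 306.93] [ 87.38 100.66 109.14 110.  ]
28688 [348.01 268.58] [437.98 303.21] [113.26 128.24 130.76 140.  ]
```

>>> {"fn": "send_rows", "kwargs": {
  "deltas": [
    [0, 0, 0.03, 0, 0],
    [0, 0, 0.045, 0, 0],
    [0, 0, 0.055, 0, 0],
    [0, 0, 0.06, 0, 0],
    [0, 0, 0.06, 0, 0]
  ]
}}

```text
time_s: 18.35
eef_pos: [394.3, 279.1, 57.6]
ee_rot: [180.0, -0.0, 90.0]
ft_force: [-0.5, -0.6, 0.2]
finger_gap: 48.3
gripper_force: 41.8
```

>>> {"fn": "send_rows", "kwargs": {
  "deltas": [
    [0, 0, 0.004, 0, 0],
    [0, 0, 0.004, 0, 0]
  ]
}}

```text
time_s: 18.6
eef_pos: [394.3, 279.2, 57.6]
ee_rot: [180.0, -0.0, 90.0]
ft_force: [-2.1, -1.5, 8.6]
finger_gap: 48.4
gripper_force: 42.6
```

>>> {"fn": "send_rows", "kwargs": {
  "deltas": [
    [0, 0, -0.004, 0, 0.65],
    [0, 0, -0.004, 0, 0.75],
    [0, 0, -0.004, 0, 0.85],
    [0, 0, -0.004, 0, 0.95],
    [0, 0, -0.004, 0, 1],
    [0, 0, -0.1, 0, 1],
    [0, 0, -0.3, 0, 1],
    [0, 0, -0.55, 0, 1],
    [0, 0, -0.75, 0, 1]
  ]
}}

```text
time_s: 19.73
eef_pos: [394.5, 279.2, 208.6]
ee_rot: [179.9, -0.0, 90.0]
ft_force: [1.0, 1.3, -0.3]
finger_gap: 85.7
gripper_force: 0.0
```

>>> {"fn": "send_rows", "kwargs": {
  "deltas": [
    [-0.2, 0.03, 0, 0.1, 1],
    [-0.4, 0.06, 0, 0.2, 1],
    [-0.6, 0.09, 0, 0.3, 1],
    [-0.8, 0.12, 0, 0.4, 1],
    [-1, 0.15, 0, 0.5, 1],
    [-1, 0.15, 0, 0.6, 1]
  ]
}}

```text
time_s: 20.48
eef_pos: [424.4, 76.8, 206.7]
ee_rot: [180.0, 0.0, 35.5]
ft_force: [0.3, -0.1, 0.0]
finger_gap: 85.1
gripper_force: 0.0
```

```bash
python3 - <<'E'
from h import *
np.set_printoptions(precision=3,suppress=True)
go(460,-100,200,0)
go(471,-294,160,-24.3)
E
```

```text
at [424.4  76.8 206.7] [180.    0.   35.5] rows [-0.368  0.823  0.034] 0.394 t 20.475
at [424.4  76.8 206.7] [180.    0.   35.5] rows [-0.886  1.645  0.235] 0.664 t 20.475
```

>>> {"fn": "send_rows", "kwargs": {
  "deltas": [
    [-0.11, 0.2, 0, 0.1, 1],
    [-0.22, 0.41, 0, 0.2, 1],
    [-0.33, 0.62, 0, 0.3, 1],
    [-0.443, 0.823, 0, 0.394, 1]
  ]
}}

```text
time_s: 20.98
eef_pos: [449.7, -107.6, 206.8]
ee_rot: [-180.0, -0.0, 0.3]
ft_force: [1.0, -0.1, 0.8]
finger_gap: 85.5
gripper_force: 0.0
```

>>> {"fn": "send_rows", "kwargs": {
  "deltas": [
    [0.03, 0.25, 0, 0.1, 1],
    [0.06, 0.5, 0, 0.2, 1],
    [0.1, 0.75, 0.05, 0.264, 1],
    [0.125, 0.926, 0.15, 0.264, 1],
    [0.125, 0.926, 0.2, 0.264, 1],
    [0.125, 0.926, 0.2, 0.264, 1]
  ]
}}

```text
time_s: 21.72
eef_pos: [475.3, -290.1, 165.6]
ee_rot: [-179.9, 0.2, -23.2]
ft_force: [0.1, 0.2, -0.1]
finger_gap: 85.2
gripper_force: 0.0
```

```bash
python3 - <<'E'
from h import *
np.set_printoptions(precision=3,suppress=True)
m,p,d=shot('wrist','w3.png')
X,u,v=cloud(m,d)
k=(np.hypot(X[:,0]-471,X[:,1]+294)<38)&(X[:,2]>84)&(X[:,2]<93)
r=cv2.minAreaRect(X[k][:,:2].astype(np.float32));print(r,k.sum())
go(*r[0],46,-24.35)
c=np.array(r[0]);a=np.radians(65.65);L=(X[:,:2]-c)@np.array([[np.cos(a),-np.sin(a)],[np.sin(a),np.cos(a)]])
q=(abs(L[:,0])<62)&(abs(L[:,0])>30)&(abs(L[:,1])<20)
for s in(-1,1):
  w=q&(np.sign(L[:,0])==s); print(s,w.sum(),np.percentile(X[w,2],[50,95,99]))
E
```

```text
((471.1607666015625, -294.18212890625), (51.95976257324219, 40.60564041137695), 65.93498992919922) 6288
at [ 475.8 -289.9  166.4] [-180.     0.1  -23.2] rows [-0.012  0.029  0.602] 0.013 t 21.775
-1 19624 [229.823 244.587 247.613]
1 17600 [229.588 253.611 256.668]
```

View pics/w3.png

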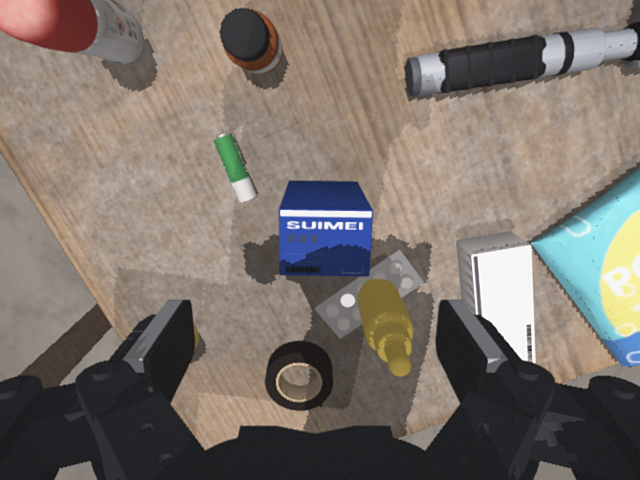

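The carton is at (325,230), square to the tool. The white box (500,300) and the yellow bottle (385,330) are outside the finger footprint.

>>> {"fn": "send_rows", "kwargs": {
  "deltas": [
    [-0.012, 0.029, 0.15, 0.01, 1],
    [-0.012, 0.029, 0.3, 0.01, 1],
    [-0.012, 0.029, 0.45, 0.01, 1],
    [-0.012, 0.029, 0.56, 0.01, 1],
    [-0.012, 0.029, 0.602, 0.01, 1],
    [-0.012, 0.029, 0.602, 0.01, 1],
    [-0.012, 0.029, 0.602, 0.01, 0],
    [-0.012, 0.029, 0.602, 0.01, 0],
    [-0.012, 0.029, 0.602, 0.01, 0],
    [-0.012, 0.029, 0.602, 0.01, 0],
    [-0.012, 0.029, 0.602, 0.01, 0],
    [-0.012, 0.029, 0.602, 0.01, 0]
  ],
  "grip_force": 30
}}

```text
time_s: 23.28
eef_pos: [472.8, -295.8, 47.4]
ee_rot: [-180.0, -0.1, -24.1]
ft_force: [0.3, 1.0, 6.3]
finger_gap: 51.7
gripper_force: 33.5
```

```bash
python3 - <<'E'
from h import *
np.set_printoptions(precision=3,suppress=True)
go(474.7,268.3,190,-8.3)
E
```

```text
at [ 472.8 -295.8   47.4] [-180.    -0.1  -24.1] rows [-1.141 -2.579 -0.715] -0.175 t 23.275
```

>>> {"fn": "send_rows", "kwargs": {
  "deltas": [
    [0, 0, -0.08, 0, 0],
    [0, 0, -0.3, 0, 0],
    [0, 0, -0.55, 0, 0],
    [0, 0, -0.7, 0, 0],
    [-0.1, -0.2, -0.72, 0, 0],
    [-0.2, -0.45, -0.72, 0, 0],
    [-0.31, -0.7, -0.72, 0, 0],
    [-0.4, -0.9, -0.72, 0, 0]
  ]
}}

```text
time_s: 24.28
eef_pos: [452.9, -154.1, 190.2]
ee_rot: [-177.7, 0.1, -20.3]
ft_force: [0.0, 0.7, -0.9]
finger_gap: 51.9
gripper_force: 32.7
```

>>> {"fn": "send_rows", "kwargs": {
  "deltas": [
    [-0.1, -0.23, 0, -0.04, 0],
    [-0.2, -0.46, 0, -0.09, 0],
    [-0.3, -0.69, 0, -0.14, 0],
    [-0.4, -0.9, 0, -0.175, 0],
    [-0.4, -0.9, 0, -0.175, 0]
  ]
}}

```text
time_s: 24.9
eef_pos: [439.8, 6.2, 197.8]
ee_rot: [-176.0, -0.5, -2.0]
ft_force: [0.1, -0.3, -0.6]
finger_gap: 51.9
gripper_force: 32.7
```

```bash
python3 - <<'E'
from h import *
np.set_printoptions(precision=3,suppress=True)
go(476.7,267,100,-8.3)
E
```

```text
at [439.8   6.2 197.8] [-176.    -0.5   -2. ] rows [ 0.134 -1.273  0.58 ] 0.07 t 24.9
```

```bash
python3 - <<'E'
from h import *
np.set_printoptions(precision=3,suppress=True)
o=ctrl.get_obs();print(o['joint_positions'],o['joint_velocities'])
shot('wrist');o=ctrl.get_obs();print(o['joint_positions'],o['joint_velocities'],o['eef_pos'],o['ee_rot'])
E
```

```text
[ -2.076   7.255 -23.073  59.145   3.964 179.944] [ 0.765  0.368  0.324 -0.071  0.784  0.048]
[ -2.143   7.27  -23.055  59.138   3.96  179.943] [-1.623  0.297  0.387 -0.195 -0.799 -0.01 ] [440.067   5.673 197.802] [-176.041   -0.541   -2.086]
```

Joint 6 has hit its limit (j6 = 180 + j1 − yaw), so the tool lags. I'll spin the hand the other way, since the carton and well are symmetric under a half turn.

>>> {"fn": "send_rows", "kwargs": {
  "deltas": [
    [0, 0, 0, -0.1, 0],
    [0, 0, 0, -0.2, 0],
    [0, 0, 0, -0.3, 0],
    [0, 0, 0, -0.4, 0],
    [0, 0, 0, -0.5, 0],
    [0, 0, 0, -0.6, 0],
    [0, 0, 0, -0.7, 0],
    [0, 0, 0, -0.8, 0],
    [0, 0, 0, -0.9, 0],
    [0, 0, 0, -1, 0],
    [0, 0, 0, -1, 0]
  ]
}}

```text
time_s: 26.32
eef_pos: [440.2, 4.1, 197.6]
ee_rot: [179.5, -3.9, 87.7]
ft_force: [-0.8, -0.7, -0.7]
finger_gap: 51.5
gripper_force: 32.8
```

```bash
python3 - <<'E'
from h import *
np.set_printoptions(precision=3,suppress=True)
print(ctrl.get_obs()['joint_positions'])
go(474.7,170,190,171.7)
E
```

```text
[ -2.331   7.308 -23.04   59.138   3.936  90.048]
at [440.2   4.1 197.6] [179.5  -3.9  87.7] rows [0.831 0.137 0.097] -0.934 t 26.325
```

>>> {"fn": "send_rows", "kwargs": {
  "deltas": [
    [0.05, 0.01, 0.01, -0.1, 0],
    [0.15, 0.02, 0.01, -0.2, 0],
    [0.25, 0.04, 0.02, -0.3, 0],
    [0.4, 0.06, 0.04, -0.4, 0],
    [0.55, 0.08, 0.06, -0.5, 0],
    [0.7, 0.1, 0.07, -0.6, 0],
    [0.831, 0.125, 0.08, -0.7, 0],
    [0.831, 0.125, 0.08, -0.8, 0],
    [0.831, 0.125, 0.08, -0.934, 0],
    [0.831, 0.125, 0.08, -0.934, 0],
    [0.831, 0.125, 0.08, -0.934, 0]
  ]
}}

```text
time_s: 27.7
eef_pos: [471.5, 170.7, 193.5]
ee_rot: [176.0, 0.1, 171.7]
ft_force: [-0.9, -0.4, -0.0]
finger_gap: 51.6
gripper_force: 32.8
```

```bash
python3 - <<'E'
from h import *
np.set_printoptions(precision=3,suppress=True)
print(ctrl.get_obs()['joint_positions'])
go(472.5,265,80,171.7)
go(472.5,265,58,171.7)
E
```

```text
[ 17.64   12.382 -17.277  58.501   3.548  26.005]
at [471.5 170.7 193.5] [176.    0.1 171.7] rows [0.064 0.426 0.598] -0.0 t 27.7
at [471.5 170.7 193.5] [176.    0.1 171.7] rows [0.064 0.419 0.708] -0.0 t 27.7
```

>>> {"fn": "send_rows", "kwargs": {
  "deltas": [
    [0.02, 0.15, 0, 0, 0],
    [0.05, 0.35, 0, 0, 0],
    [0.064, 0.43, 0.1, 0, 0],
    [0.064, 0.43, 0.3, 0, 0],
    [0.064, 0.426, 0.45, 0, 0],
    [0.064, 0.426, 0.56, 0, 0],
    [0.064, 0.424, 0.62, 0, 0],
    [0.064, 0.422, 0.66, 0, 0],
    [0.064, 0.42, 0.68, 0, 0],
    [0.064, 0.42, 0.69, 0, 0],
    [0.064, 0.42, 0.7, 0, 0],
    [0.064, 0.42, 0.7, 0, 0]
  ]
}}

```text
time_s: 29.2
eef_pos: [472.1, 265.7, 59.9]
ee_rot: [176.0, 0.1, 171.9]
ft_force: [-0.5, 0.0, -0.8]
finger_gap: 51.9
gripper_force: 32.8
```

```bash
python3 - <<'E'
from h import *
np.set_printoptions(precision=3,suppress=True)
go(472.5,265,55,171.7)
shot('side','s2.png');a=cv2.imread('pics/s2.png')
cv2.imwrite('pics/s2c.png',cv2.resize(a[150:330,380:560],None,fx=3.3,fy=3.3,interpolation=cv2.INTER_CUBIC))
E
```

```text
at [472.1 265.7  59.9] [176.    0.1 171.9] rows [-0.002 -0.005  0.024] 0.003 t 29.2
```

View pics/s2c.png

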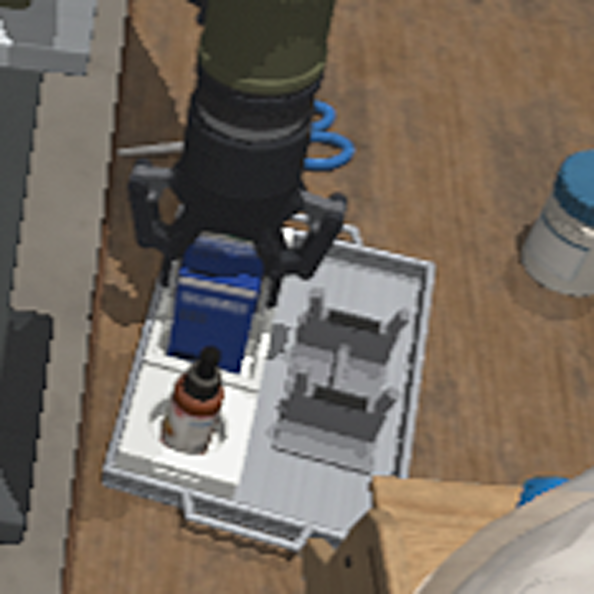

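The crop shows the carton (215,310) entering the rectangular well and the dropper standing in its well (190,410). I'll lower it to contact.

>>> {"fn": "send_rows", "kwargs": {
  "deltas": [
    [0, 0, 0.01, 0, 0],
    [0, 0, 0.015, 0, 0],
    [0, 0, 0.02, 0, 0],
    [0, 0, 0.02, 0, 0]
  ]
}}

```text
time_s: 29.75
eef_pos: [472.0, 265.8, 55.9]
ee_rot: [176.0, 0.1, 171.9]
ft_force: [0.3, -0.7, 1.7]
finger_gap: 51.6
gripper_force: 33.0
```

>>> {"fn": "send_rows", "kwargs": {
  "deltas": [
    [0, 0, 0.005, 0, 0],
    [0, 0, 0.005, 0, 0],
    [0, 0, 0.005, 0, 0.65],
    [0, 0, 0.005, 0, 0.7],
    [0, 0, 0.005, 0, 0.75],
    [0, 0, 0.005, 0, 0.8],
    [0, 0, 0.005, 0, 0.85],
    [0, 0, 0.005, 0, 0.9],
    [0, 0, -0.1, 0, 0.9],
    [0, 0, -0.3, 0, 0.9],
    [0, 0, -0.55, 0, 1],
    [0, 0, -0.8, 0, 1]
  ]
}}

```text
time_s: 31.25
eef_pos: [469.9, 254.6, 216.7]
ee_rot: [176.0, 0.1, 171.9]
ft_force: [1.2, 0.5, -1.0]
finger_gap: 85.2
gripper_force: 0.0
```

```bash
python3 - <<'E'
from h import *
np.set_printoptions(precision=2,suppress=True)
o=ctrl.get_obs();print(o['eef_pos'],o['ee_rot'],o['joint_positions'])
m,p,d=shot('wrist','w4.png')
X,u,v=cloud(m,d);v0=v>0
for n,c,zz in(('carton',(474.7,268.3),95),('tablet',(394,280),117),('drop',(556,256.5),109)):
    k=(np.hypot(X[:,0]-c[0],X[:,1]-c[1])<38)&(abs(X[:,2]-zz)<6)
    if k.sum()<20: print(n,'no');continue
    T=X[k];A=np.c_[T[:,:2]-c,np.ones(len(T))];s=np.linalg.lstsq(A,T[:,2],rcond=None)[0]
    print(n,k.sum(),cv2.minAreaRect(T[:,:2].astype(np.float32)),'slope deg',np.degrees(s[:2]),'z',s[2])
E
```

```text
[469.89 254.62 216.74] [176.     0.1  171.94] [ 26.52  14.43 -10.9   62.31   3.23  34.64]
carton 4572 ((473.2062683105469, 268.7525939941406), (52.08290100097656, 40.631317138671875), 82.22367858886719) slope deg [ 0.81 -0.15] z 95.21809186264981
tablet 4671 ((392.30560302734375, 280.3553771972656), (42.437889099121094, 42.453548431396484), 38.5330696105957) slope deg [0.12 0.11] z 117.38799857067926
drop 204 ((555.9020385742188, 256.7344970703125), (12.02914047241211, 11.988651275634766), 38.31333541870117) slope deg [ 7.76 -1.11] z 105.71150558654409
```

View pics/w4.png

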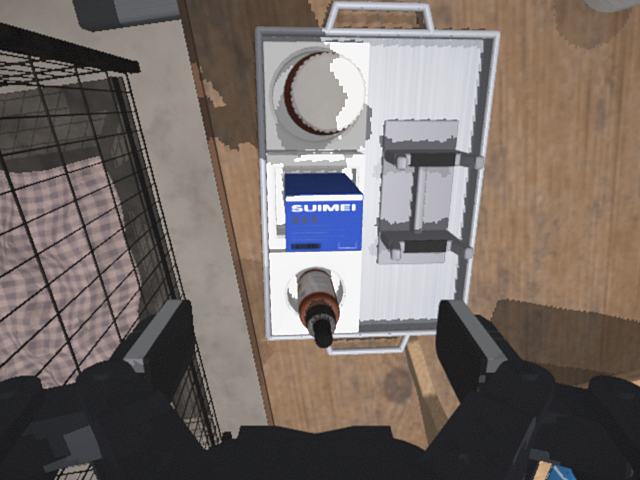

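Wrist view: tablet bottle (325,92), carton (322,210) and dropper (320,300) all stand in their wells; the free rest is at (425,195). Next I'll measure the rest, then remove the 4° hand tilt with the hand empty.

```bash
python3 - <<'E'
from h import *
np.set_printoptions(precision=1,suppress=True)
m,p,d=shot('wrist');X,u,v=cloud(m,d)
a=np.radians(-8.3);e=np.array([np.cos(a),np.sin(a)]);n=np.array([-e[1],e[0]]);c=np.array([487.8,358.3])
L=np.c_[(X[:,:2]-c)@e,(X[:,:2]-c)@n]
k=(abs(L)<[55,45]).all(1)&(v<300)
for lo,hi in((33,48),(48,64)):
    q=k&(X[:,2]>lo)&(X[:,2]<hi)
    for s in(-1,1):
        w=q&(np.sign(L[:,0])==s);print(lo,s,w.sum(),np.percentile(L[w],[2,50,98],axis=0).tolist(),np.percentile(X[w,2],[50,98]))
q=k&(X[:,2]>38)&(X[:,2]<64)
print(cv2.minAreaRect(X[q][:,:2].astype(np.float32)))
E
```

```text
33 -1 889 [[-41.12166471054899, -31.23312127603895], [-36.79856688605028, 0.25785142442617853], [-31.203889338564835, 23.628783299909205]] [40.2 46.1]
33 1 891 [[30.611430828729098, -31.28770596627921], [34.07040394921193, 0.016883365775288293], [40.807802314040615, 25.743121562340686]] [40.2 46.9]
48 -1 381 [[-41.0314346488792, -33.46691644095675], [-36.61332696817629, 23.90744360746786], [-31.573183079057525, 31.99699571204156]] [57.9 60.2]
48 1 340 [[30.677311858391654, -33.51512192752448], [34.482775015664956, 23.892598778878323], [39.942401751495154, 31.70851841537971]] [57.8 60.1]
((487.6537170410156, 357.58685302734375), (66.61835479736328, 82.70989990234375), 81.86123657226562)
```

>>> {"fn": "send_rows", "kwargs": {
  "deltas": [
    [0, -0.1, 0, -0.1, 1],
    [0, -0.25, 0, -0.2, 1],
    [0, -0.4, 0, -0.3, 1],
    [0, -0.55, 0, -0.4, 1],
    [0, -0.7, 0, -0.5, 1],
    [0, -0.85, 0, -0.6, 1],
    [0, -1, 0, -0.7, 1],
    [0, -1, 0, -0.8, 1],
    [0, -1, 0, -0.9, 1]
  ]
}}

```text
time_s: 32.48
eef_pos: [441.8, 56.8, 200.8]
ee_rot: [179.5, 4.0, -106.9]
ft_force: [-0.1, -0.2, 0.0]
finger_gap: 85.5
gripper_force: 0.0
```

>>> {"fn": "send_rows", "kwargs": {
  "deltas": [
    [0.06, -0.02, 0, -0.1, 1],
    [0.13, -0.04, 0, -0.2, 1],
    [0.2, -0.06, 0, -0.3, 1],
    [0.28, -0.08, 0, -0.4, 1],
    [0.35, -0.1, 0, -0.5, 1],
    [0.42, -0.12, 0, -0.6, 1],
    [0.5, -0.14, 0, -0.7, 1],
    [0.58, -0.17, 0, -0.8, 1],
    [0.58, -0.17, 0, -0.9, 1],
    [0.58, -0.17, 0, -0.9, 1]
  ]
}}

```text
time_s: 33.72
eef_pos: [440.4, -63.4, 192.5]
ee_rot: [-176.2, 1.2, -26.2]
ft_force: [0.1, -0.2, -0.4]
finger_gap: 85.6
gripper_force: 0.0
```

```bash
python3 - <<'E'
from h import *
o=ctrl.get_obs();print(o['joint_positions'].round(2),o['ee_rot'],o['eef_pos'],o['time_s'])
E
```

```text
[ -11.07    8.44  -22.47   59.23    4.01 -164.88] [-176.16731052    1.18273155  -26.15443141] [440.37582685 -63.36862538 192.52236516] 33.725
```

>>> {"fn": "send_rows", "kwargs": {
  "deltas": [
    [0, 0, 0, -0.1, 1],
    [0, 0, 0, -0.17, 1],
    [0, 0, 0, -0.25, 1],
    [0, 0, 0, -0.3, 1],
    [0, 0, 0, -0.3, 1]
  ]
}}

```text
time_s: 34.35
eef_pos: [442.8, -11.0, 192.8]
ee_rot: [-178.5, -0.6, -2.7]
ft_force: [-0.2, -0.6, -0.6]
finger_gap: 85.3
gripper_force: 0.0
```

```bash
python3 - <<'E'
from h import *
o=ctrl.get_obs();print(o['joint_positions'].round(2),o['ee_rot'],o['eef_pos'],o['time_s'])
E
```

```text
[  -2.5     7.68  -23.25   58.43    1.5  -179.81] [-178.50108841   -0.63399035   -2.69132904] [442.77347665 -10.98422956 192.76815524] 34.35
```

>>> {"fn": "send_rows", "kwargs": {
  "deltas": [
    [0, 0, 0, -0.04, 1],
    [0, 0, 0, -0.08, 1],
    [0, 0, 0, -0.08, 1]
  ]
}}

```text
time_s: 34.72
eef_pos: [441.7, 18.3, 192.8]
ee_rot: [179.9, -0.8, 2.3]
ft_force: [-0.1, -0.2, -0.5]
finger_gap: 85.2
gripper_force: 0.0
```

```bash
python3 - <<'E'
from h import *
o=ctrl.get_obs();print(o['joint_positions'].round(2),o['ee_rot'],o['eef_pos'],o['time_s'])
E
```

```text
[ 2.4200e+00  7.4800e+00 -2.3470e+01  5.8250e+01 -6.0000e-02 -1.7987e+02] [179.93810679  -0.8012426    2.28334341] [441.74019857  18.27752451 192.83423235] 34.725
```

Tilt is removed (now under 1°). On to the otoscope with yaw 255°, which keeps j6 in range for both pick and place.

>>> {"fn": "send_rows", "kwargs": {
  "deltas": [
    [0, 0, 0, 0.1, 1],
    [0.02, 0.1, 0, 0.2, 1],
    [0.06, 0.3, 0, 0.3, 1],
    [0.1, 0.5, 0, 0.4, 1],
    [0.14, 0.75, 0, 0.5, 1],
    [0.19, 1, 0, 0.6, 1],
    [0.19, 1, 0, 0.6, 1]
  ]
}}

```text
time_s: 35.6
eef_pos: [488.6, -184.4, 193.5]
ee_rot: [-179.4, -0.6, -52.1]
ft_force: [-0.3, 0.6, -0.4]
finger_gap: 85.5
gripper_force: 0.0
```

```bash
python3 - <<'E'
from h import *
o=ctrl.get_obs();print(o['joint_positions'].round(2))
go(500,-330,200,-80); go(530,-395,200,-104.75)
E
```

```text
[ -20.81   15.1   -13.43   60.61    0.21 -148.7 ]
at [ 488.6 -184.4  193.5] [-179.4   -0.6  -52.1] rows [ 0.61   0.402 -0.03 ] 0.31 t 35.6
at [ 488.6 -184.4  193.5] [-179.4   -0.6  -52.1] rows [ 0.958  0.483 -0.027] 0.585 t 35.6
```

>>> {"fn": "send_rows", "kwargs": {
  "deltas": [
    [0.15, 0.07, 0, 0.1, 1],
    [0.3, 0.15, 0, 0.2, 1],
    [0.45, 0.23, 0, 0.3, 1],
    [0.6, 0.31, 0, 0.4, 1],
    [0.78, 0.39, 0, 0.5, 1],
    [0.958, 0.483, -0.027, 0.585, 1],
    [0.958, 0.483, -0.027, 0.585, 1],
    [0.958, 0.483, -0.027, 0.585, 1]
  ]
}}

```text
time_s: 36.6
eef_pos: [530.2, -389.6, 199.3]
ee_rot: [-179.3, 0.2, -104.3]
ft_force: [1.3, -0.3, -0.3]
finger_gap: 85.3
gripper_force: 0.0
```

```bash
cat > oto.py <<'E'
from h import *
np.set_printoptions(precision=1,suppress=True)
m,p,d=shot('wrist','w5.png');X,u,v=cloud(m,d)
t=ctrl.trace('otoscope','wrist')[0];print(t['confidence'],t['box'],[x['at'] for x in ctrl.tip_of('otoscope','wrist')[:1]])
M=cv2.dilate(t['mask'].astype(np.uint8),np.ones((9,9)))>0
T=X[M[v,u]&(X[:,2]>9)&(X[:,2]<45)]
h=T[(np.linalg.norm(T[:,:2]-[516.7,-445.4],axis=1)<50)&(T[:,2]>20)]
c=h[:,:2].mean(0)
w=np.linalg.svd(h[:,:2]-c,full_matrices=False)[2][0];w*=np.sign(w@[-.25,-.97]);n=np.array([-w[1],w[0]])
s=(T[:,:2]-c)@w;q=(T[:,:2]-c)@n
print('oto',c,np.degrees(np.arctan2(w[1],w[0])),'top',np.median(h[:,2]))
for a in range(-80,124,4):
    k=(s>=a)&(s<a+4)
    if k.sum()>3: print(a,k.sum(),np.percentile(q[k],[2,98]),end=' | ')
print(s.min(),s.max())
E
python3 oto.py
```

```text
0.87 [298.1, 1.1, 42.4, 207.9] [[316.2, 123.4]]
oto [ 516.6 -446.1] -104.72622585879039 top 25.5184303301599
-68 23 [-10.    9.4] | -64 151 [-12.   12.4] | -60 143 [-11.3  11.4] | -56 158 [-11.8  12.1] | -52 159 [-12.6  12.1] | -48 141 [-11.7  11.4] | -44 174 [-12.3  12.5] | -40 166 [-12.2  12.7] | -36 175 [-13.   12.7] | -32 190 [-12.2  12.4] | -28 177 [-12.8  12.6] | -24 175 [-12.7  12.6] | -20 188 [-12.5  12.5] | -16 180 [-12.4  12.5] | -12 185 [-12.5  12.5] | -8 185 [-12.4  12.5] | -4 197 [-12.2  12.4] | 0 183 [-12.2  12.4] | 4 210 [-12.9  12.5] | 8 176 [-12.8  12.4] | 12 210 [-12.6  12.3] | 16 205 [-11.9  12.5] | 20 192 [-11.9  12.9] | 24 187 [-12.1  12.9] | 28 208 [-12.5  12.7] | 32 208 [-12.3  12.5] | 36 207 [-12.4  12.5] | 40 207 [-12.3  12.8] | 44 210 [-12.2  12.7] | 48 214 [-12.1  12.5] | 52 213 [-12.1  12.5] | 56 144 [-10.5  10.4] | 60 151 [-8.3  9.1] | 64 156 [-8.3  9. ] | 68 155 [-8.2  9.1] | 72 163 [-8.2  9.1] | 76 195 [-8.9  9. ] | 80 215 [-12.8  10.7] | 84 22 [-15.7  12.4] | -64.80487779198349 85.48703853874505
```

View pics/w5.png

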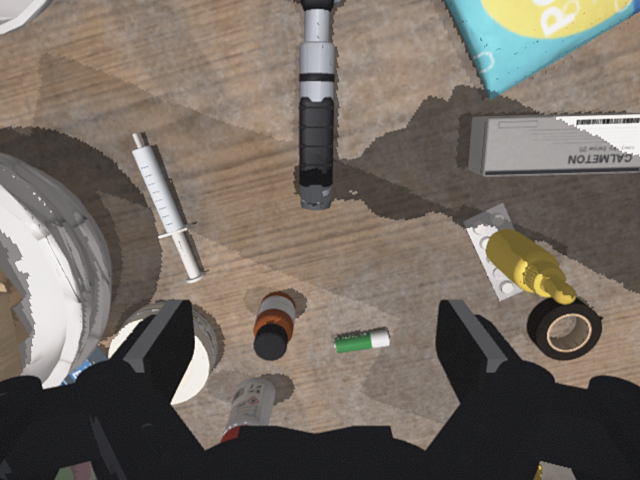

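The otoscope runs along column 316, butt at row 207 and handle end near row 50. The fit puts the balance point at about (516.5, −446.6), top at 25.5 mm, and the fingers' path is clear.

```bash
python3 - <<'E'
from h import *
np.set_printoptions(precision=4,suppress=True)
go(516.5,-446.6,60,-104.73);go(516.5,-446.6,4,-104.73)
E
```

```text
at [ 530.6 -389.1  199.8] [-179.2    0.2 -104.2] rows [0.299 0.007 0.698] 0.005 t 36.75
at [ 530.6 -389.1  199.8] [-179.2    0.2 -104.2] rows [0.3   0.01  0.978] 0.005 t 36.75
```

>>> {"fn": "send_rows", "kwargs": {
  "deltas": [
    [0.12, 0.003, 0.15, 0.005, 1],
    [0.25, 0.006, 0.35, 0.005, 1],
    [0.299, 0.007, 0.55, 0.005, 1],
    [0.299, 0.007, 0.7, 0.005, 1],
    [0.299, 0.007, 0.7, 0.005, 1],
    [0.299, 0.007, 0.7, 0.005, 1]
  ]
}}

```text
time_s: 37.5
eef_pos: [517.6, -447.9, 61.1]
ee_rot: [-179.1, 0.1, -104.7]
ft_force: [-0.3, -0.4, 1.2]
finger_gap: 85.4
gripper_force: 0.0
```

```bash
python3 - <<'E'
from h import *
np.set_printoptions(precision=4,suppress=True)
for i in range(3): go(516.5,-446.6,4,-104.73); shot('side')
E
```

```text
at [ 517.6 -447.9   61.1] [-179.1    0.1 -104.7] rows [-0.004  0.011  0.285] 0.0 t 37.5
at [ 518.  -448.4   61.7] [-179.     0.1 -104.7] rows [-0.006  0.014  0.288] 0.0 t 37.55
at [ 518.1 -448.6   61.9] [-179.     0.1 -104.7] rows [-0.007  0.015  0.289] 0.0 t 37.6
```

>>> {"fn": "send_rows", "kwargs": {
  "deltas": [
    [-0.005, 0.012, 0.12, 0, 1],
    [-0.005, 0.012, 0.2, 0, 1],
    [-0.005, 0.012, 0.26, 0, 1],
    [-0.005, 0.012, 0.285, 0, 1],
    [-0.005, 0.012, 0.285, 0, 1]
  ]
}}

```text
time_s: 38.28
eef_pos: [515.5, -446.5, 2.4]
ee_rot: [-179.2, 0.2, -104.8]
ft_force: [0.8, 0.6, -0.3]
finger_gap: 85.6
gripper_force: 0.0
```

>>> {"fn": "send_rows", "kwargs": {
  "deltas": [
    [0, 0, 0, 0, 0.6],
    [0, 0, 0, 0, 0.3],
    [0, 0, 0, 0, 0],
    [0, 0, 0, 0, 0],
    [0, 0, 0, 0, 0],
    [0, 0, 0, 0, 0],
    [0, 0, 0, 0, 0],
    [0, 0, 0, 0, 0]
  ],
  "grip_force": 80
}}

```text
time_s: 39.28
eef_pos: [516.1, -446.9, 3.4]
ee_rot: [-179.1, 0.2, -104.8]
ft_force: [1.0, 0.7, 6.2]
finger_gap: 24.5
gripper_force: 79.4
```

>>> {"fn": "send_rows", "kwargs": {
  "deltas": [
    [0, 0, -0.03, 0, 0],
    [0, 0, -0.1, 0, 0],
    [0, 0, -0.2, 0, 0],
    [0, 0, -0.35, 0, 0],
    [0, 0, -0.5, 0, 0],
    [0, 0, -0.65, 0, 0],
    [0, 0, -0.75, 0, 0],
    [0, 0, -0.75, 0, 0]
  ]
}}

```text
time_s: 40.28
eef_pos: [514.3, -447.3, 155.0]
ee_rot: [-179.0, 0.1, -104.8]
ft_force: [-0.3, 0.3, -3.1]
finger_gap: 24.8
gripper_force: 78.8
```

```bash
python3 - <<'E'
from h import *
np.set_printoptions(precision=2,suppress=True)
o=ctrl.get_obs();print(o['wrist_torque'],o['ft_force'],o['finger_gap'],o['joint_positions'])
for c in('side','wrist'):
    m,p,d=shot(c,'lift_%s.png'%c);X,u,v=cloud(m,d)
    t=ctrl.trace('otoscope',c)[0]
    P=o['eef_pos'];a=np.radians(-104.75);w=np.array([np.cos(a),np.sin(a)])
    T=X[t['mask'][v,u]];s=(T[:,:2]-P[:2])@w;q=abs((T[:,:2]-P[:2])@[-w[1],w[0]])
    for lo in range(-70,120,10):
        k=(s>=lo)&(s<lo+10)&(q<13)&(abs(T[:,2]-P[2])<60)
        if k.sum()>5: print(lo,k.sum(),np.percentile(T[k,2]-P[2],[5,95]),end=' | ')
    print(c,t['confidence'])
go(474,150,200,-8.2)
E
```

```text
[ 0.01 -0.    0.02] [-0.27  0.25 -3.07] 24.780443151926438 [ -41.26   31.76    7.35   64.73    0.52 -116.48]
side 0.2
-40 1196 [18.4  20.66] | -30 1629 [17.71 20.72] | -20 1664 [18.24 20.76] | -10 1781 [18.31 20.77] | 0 1816 [18.18 20.74] | 10 2221 [15.63 20.64] | 20 1989 [13.26 20.08] | 30 2239 [13.33 20.28] | 40 2313 [13.44 20.04] | 50 2387 [11.03 19.72] | 60 1953 [ 9.56 16.18] | 70 2231 [10.96 18.39] | 80 3477 [13.55 20.6 ] | 90 3484 [14.78 20.61] | 100 7 [11.24 12.31] | wrist 0.74
at [ 512.6 -445.7  151. ] [-179.4    0.3 -104.8] rows [-2.83  0.94 -0.24] -1.073 t 40.475
```

View pics/lift_wrist.png

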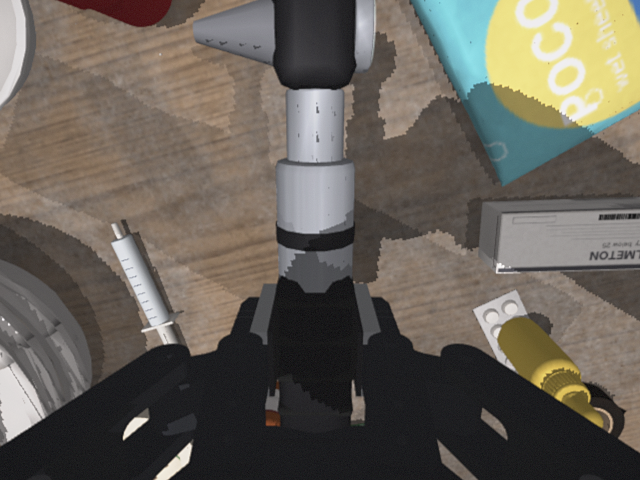

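It hangs level with near-zero wrist torque: handle at (315,300), head at the top of the frame. I'll carry it over, turning only once clear of the bowl.

>>> {"fn": "send_rows", "kwargs": {
  "deltas": [
    [-0.08, 0.08, -0.05, 0, 0],
    [-0.2, 0.18, -0.1, 0, 0],
    [-0.35, 0.31, -0.15, 0, 0],
    [-0.5, 0.44, -0.2, 0, 0],
    [-0.61, 0.54, -0.2, 0, 0]
  ]
}}

```text
time_s: 41.1
eef_pos: [438.4, -299.3, 191.1]
ee_rot: [-179.3, 0.2, -104.7]
ft_force: [-0.3, 0.1, -2.3]
finger_gap: 24.4
gripper_force: 79.0
```

>>> {"fn": "send_rows", "kwargs": {
  "deltas": [
    [-0.15, 0.06, 0, -0.06, 0],
    [-0.33, 0.13, 0, -0.14, 0],
    [-0.52, 0.2, 0, -0.22, 0],
    [-0.7, 0.27, 0, -0.3, 0],
    [-0.893, 0.34, 0, -0.38, 0],
    [-0.893, 0.34, 0, -0.46, 0],
    [-0.893, 0.34, 0, -0.5, 0]
  ]
}}

```text
time_s: 41.98
eef_pos: [418.4, -109.9, 190.2]
ee_rot: [-179.4, -0.4, -59.5]
ft_force: [0.0, 0.2, -2.8]
finger_gap: 24.4
gripper_force: 79.0
```

```bash
python3 - <<'E'
from h import *
np.set_printoptions(precision=4,suppress=True)
print(ctrl.get_obs()['joint_positions'],ctrl.get_obs()['finger_gap'])
go(440,90,190,-20);go(487.7,357.6,190,-8.2)
E
```

```text
[ -14.8621    6.7505  -24.7517   57.8092    0.1878 -135.3185] 24.377431796306407
at [ 418.4 -109.9  190.2] [-179.4   -0.4  -59.5] rows [-0.807 -0.6    0.003] -0.439 t 41.975
at [ 418.4 -109.9  190.2] [-179.4   -0.4  -59.5] rows [-1.84  -1.484  0.006] -0.57 t 41.975
```

>>> {"fn": "send_rows", "kwargs": {
  "deltas": [
    [-0.13, -0.1, 0, -0.08, 0],
    [-0.3, -0.22, 0, -0.17, 0],
    [-0.47, -0.35, 0, -0.26, 0],
    [-0.64, -0.48, 0, -0.35, 0],
    [-0.807, -0.6, 0, -0.439, 0],
    [-0.807, -0.6, 0, -0.439, 0]
  ]
}}

```text
time_s: 42.72
eef_pos: [441.4, 91.2, 190.5]
ee_rot: [-179.7, -0.7, -20.0]
ft_force: [0.3, -0.2, -3.0]
finger_gap: 24.3
gripper_force: 79.4
```

```bash
python3 - <<'E'
from h import *
np.set_printoptions(precision=4,suppress=True)
go(487.7,280,190,-8.2);go(487.7,357.6,190,-8.2)
E
```

```text
at [441.4  91.2 190.5] [-179.7   -0.7  -20. ] rows [-0.105 -0.966  0.005] -0.131 t 42.725
at [441.4  91.2 190.5] [-179.7   -0.7  -20. ] rows [-0.238 -1.331  0.005] -0.131 t 42.725
```

>>> {"fn": "send_rows", "kwargs": {
  "deltas": [
    [-0.02, -0.2, 0, -0.05, 0],
    [-0.05, -0.45, 0, -0.1, 0],
    [-0.08, -0.7, 0, -0.131, 0],
    [-0.105, -0.966, 0, -0.131, 0]
  ]
}}

```text
time_s: 43.22
eef_pos: [488.8, 277.4, 191.1]
ee_rot: [180.0, -0.8, -8.6]
ft_force: [1.1, -0.1, -2.8]
finger_gap: 24.5
gripper_force: 79.5
```

>>> {"fn": "send_rows", "kwargs": {
  "deltas": [
    [-0.06, -0.2, 0, 0, 0],
    [-0.06, -0.35, 0, 0, 0],
    [-0.06, -0.38, 0.1, 0, 0],
    [-0.06, -0.38, 0.25, 0, 0],
    [-0.06, -0.38, 0.4, 0, 0],
    [-0.06, -0.38, 0.4, 0, 0],
    [-0.06, -0.38, 0.4, 0, 0]
  ]
}}

```text
time_s: 44.1
eef_pos: [489.9, 354.0, 112.5]
ee_rot: [-179.9, -0.8, -8.5]
ft_force: [-0.0, -0.1, -1.9]
finger_gap: 24.6
gripper_force: 79.6
```

```bash
python3 - <<'E'
from h import *
np.set_printoptions(precision=1,suppress=True)
go(487.7,357.6,46,-8.2)
o=ctrl.get_obs();P=o['eef_pos']
m,p,d=shot('wrist','w6.png');X,u,v=cloud(m,d)
t=ctrl.trace('otoscope','wrist')[0];T=X[t['mask'][v,u]];a=np.radians(-8.2);e=np.array([np.cos(a),np.sin(a)]);n=np.array([-e[1],e[0]])
s=(T[:,:2]-[487.7,357.6])@e;q=(T[:,:2]-[487.7,357.6])@n
for lo in range(10,120,5):
    k=(s>=lo)&(s<lo+5)
    if k.sum()>5: print(lo,np.percentile(q[k],[2,98]),np.percentile(T[k,2]-P[2],95),end=' | ')
E
```

```text
at [489.9 354.  112.5] [-179.9   -0.8   -8.5] rows [-0.  -0.   0.3] -0.004 t 44.1
10 [-15.4   9.6] 24.116177433791986 | 15 [-15.3   9.3] 23.65916981369597 | 20 [-14.9   8.6] 23.2709088014231 | 25 [-14.8   8.6] 23.43283401943809 | 30 [-15.3   8.7] 23.82802368453341 | 35 [-15.5   8.9] 23.866871003932275 | 40 [-15.6   8.5] 23.725012226642036 | 45 [-15.    8.6] 23.84092117782358 | 50 [-15.    8.4] 23.856701408592883 | 55 [-14.7   8.1] 23.485585834488695 | 60 [-11.6   5.3] 20.182576556855064 | 65 [-11.8   5.2] 20.259796472298095 | 70 [-11.7   5.3] 20.451233578754554 | 75 [-11.9   5.2] 20.587324402176677 | 80 [-17.3   6.9] 24.354192139096376 | 85 [-18.9  17.3] 25.01233157143325 | 90 [-18.7  29.5] 25.016687299076505 | 95 [-18.8  29.6] 25.079545330263173 | 100 [-18.9  22.9] 25.014981469448976 |
```

View pics/w6.png

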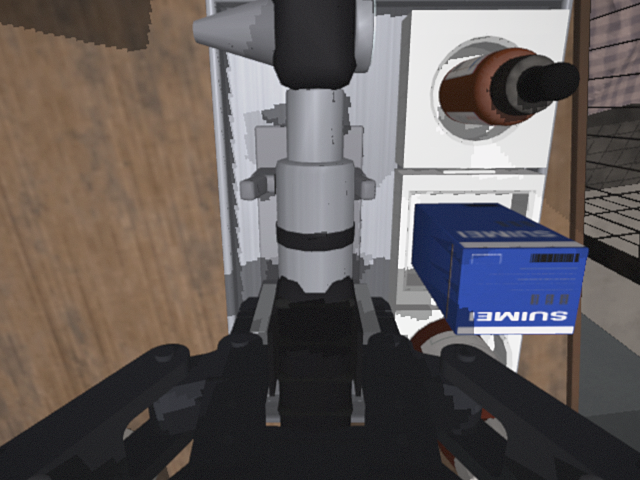

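Head points away at the top, cone to the left; the handle is between the saddle tips (252,183) and (368,183). It's 3 mm off to one side and 2–3 mm along, so I'll correct and lower.

>>> {"fn": "send_rows", "kwargs": {
  "deltas": [
    [-0.008, -0.01, 0, 0, 0],
    [-0.013, -0.0165, 0.05, 0, 0],
    [-0.014, -0.0165, 0.13, 0, 0],
    [-0.015, -0.0165, 0.2, 0, 0],
    [-0.016, -0.0165, 0.26, 0, 0],
    [-0.016, -0.0165, 0.29, 0, 0],
    [-0.016, -0.0165, 0.31, 0, 0],
    [-0.016, -0.0165, 0.32, 0, 0],
    [-0.016, -0.0165, 0.32, 0, 0]
  ]
}}

```text
time_s: 45.32
eef_pos: [487.8, 358.3, 48.1]
ee_rot: [-179.9, -0.8, -8.5]
ft_force: [0.1, -0.5, -1.8]
finger_gap: 24.4
gripper_force: 79.6
```

>>> {"fn": "send_rows", "kwargs": {
  "deltas": [
    [0, 0, 0.008, 0, 0],
    [0, 0, 0.015, 0, 0],
    [0, 0, 0.015, 0, 0]
  ]
}}

```text
time_s: 45.7
eef_pos: [487.6, 358.1, 44.9]
ee_rot: [-179.9, -0.8, -8.5]
ft_force: [-0.5, -0.4, -1.7]
finger_gap: 24.6
gripper_force: 79.6
```

>>> {"fn": "send_rows", "kwargs": {
  "deltas": [
    [0, 0, 0.005, 0, 0],
    [0, 0, 0.01, 0, 0],
    [0, 0, 0.01, 0, 0]
  ]
}}

```text
time_s: 46.08
eef_pos: [487.9, 358.2, 43.8]
ee_rot: [-179.9, -0.8, -8.5]
ft_force: [-0.8, -1.4, 4.2]
finger_gap: 24.2
gripper_force: 80.7
```

>>> {"fn": "send_rows", "kwargs": {
  "deltas": [
    [0, 0, 0, 0, 0.3],
    [0, 0, 0, 0, 0.36],
    [0, 0, 0, 0, 0.42],
    [0, 0, 0, 0, 0.48],
    [0, 0, 0, 0, 0.5],
    [0, 0, 0, 0, 0.5],
    [0, 0, -0.05, 0, 0.5],
    [0, 0, -0.15, 0, 0.5],
    [0, 0, -0.35, 0, 0.5],
    [0, 0, -0.6, 0, 0.5],
    [0, 0, -0.85, 0, 0.8],
    [0, 0, -0.85, 0, 0.8]
  ]
}}

```text
time_s: 47.58
eef_pos: [487.8, 360.1, 218.8]
ee_rot: [-179.5, -1.2, -8.5]
ft_force: [0.0, -0.3, -0.6]
finger_gap: 68.3
gripper_force: 0.0
```

```bash
python3 - <<'E'
from h import *
np.set_printoptions(precision=1,suppress=True)
m,p,d=shot('wrist');X,u,v=cloud(m,d)
t=ctrl.trace('otoscope','wrist')[0];T=X[t['mask'][v,u]];a=np.radians(-8.2);e=np.array([np.cos(a),np.sin(a)]);n=np.array([-e[1],e[0]])
s=(T[:,:2]-[487.7,357.6])@e;q=(T[:,:2]-[487.7,357.6])@n
for lo in range(-75,120,5):
    k=(s>=lo)&(s<lo+5)
    if k.sum()>5: print(lo,np.percentile(q[k],[2,98]),np.percentile(T[k,2],95),end=' | ')
shot('side','s3.png');a=cv2.imread('pics/s3.png')
cv2.imwrite('pics/s3c.png',cv2.resize(a[140:340,180:560],None,fx=2.1,fy=2.1,interpolation=cv2.INTER_CUBIC))
o=ctrl.get_obs();print(o['finger_gap'],o['eef_pos'],o['time_s'])
E
```

```text
-70 [-8.7 12. ] 65.35917987807204 | -65 [-10.3  13.3] 65.88802518421653 | -60 [-10.7  13.1] 66.17059027998621 | -55 [-10.6  13. ] 66.17602366426075 | -50 [-9.8 12.2] 66.24188326717038 | -45 [-11.1  13.6] 67.0295476601916 | -40 [-11.2  12.7] 66.92976638428566 | -35 [-11.2  12.7] 67.17925268752452 | -30 [-11.8  13. ] 67.08256123049289 | -25 [-11.8  13.3] 67.12308744360172 | -20 [-10.7  13.9] 67.09450480627613 | -15 [-11.2  14. ] 66.95168254426814 | -10 [-11.7  13.9] 67.15333801250843 | -5 [-11.5  13.7] 67.17587286630193 | 0 [-11.5  13.8] 67.09497421479959 | 5 [-11.2  13.7] 67.14466056991482 | 10 [-11.4  13.5] 66.98606700846409 | 15 [-11.8  12.9] 66.35041720710456 | 20 [-11.7  12.9] 66.16593061049268 | 25 [-11.6  12.1] 66.32266466377692 | 30 [-11.7  12.8] 66.78715775294154 | 35 [-11.5  13.6] 66.47316694638265 | 40 [-11.3  13.6] 66.45061263000808 | 45 [-11.3  13.5] 66.134083460024 | 50 [-11.3  13.4] 66.19492804134758 | 55 [-8.9 10.8] 65.08964411416868 | 60 [-6.9  9.6] 62.48383053392851 | 65 [-7.4  9.6] 62.343731320875996 | 70 [-7.6  9.5] 62.348828629610786 | 75 [-8.2 10. ] 64.8989474636527 | 80 [-13.7  12. ] 66.78957274965117 | 85 [-14.3  28.4] 66.67039933545735 | 90 [-14.7  34.3] 66.71444798995279 | 95 [-14.8  32.5] 66.77899817021793 | 100 [-14.8  19. ] 66.98671051502491 | 105 [-9.3  9.6] 65.84916775280591 | 110 [-2.3  4.9] 60.061689705620964 | 68.34284290914216 [484.8 357.9 212.6] 47.725
```

View pics/s3c.png

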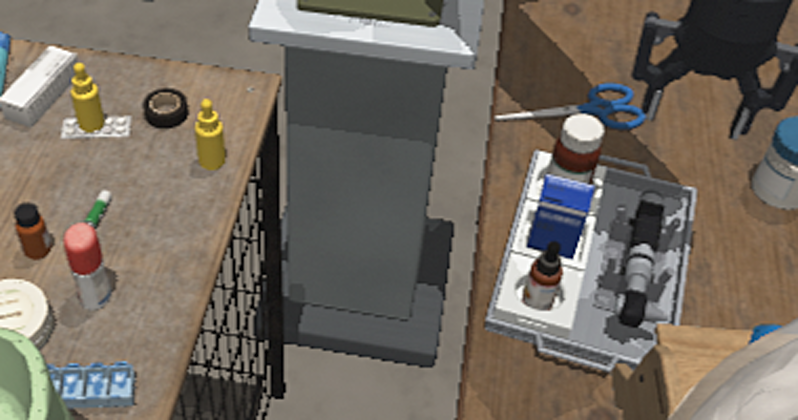

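All four are in place: tablet bottle (575,145), carton (560,215), dropper (545,280), and the otoscope level and centred in its rest (640,250). The vial (30,230), the dome-capped bottle (85,265) and both yellow bottles are still standing where they were.

```bash
python3 -c "
from h import *
print(ctrl.hand_in())"
```

```text
the job is handed in; nothing more can be done
None
```

The job is handed in at about 48 s: the dropper bottle, tablet bottle and carton stand in their wells, the otoscope lies level in its rest within about 1–2 mm of centre, and the look-alikes were not touched; on the way, joint 6 reached its limit while I carried the carton, so the carton was tilted about 4° until I set it down.

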